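Square the slug case into the counter's corner rail and stack the carry case on it

TASK

Park the slug cases in the corner rail on the fitting counter: slide the flat-lidded case across until it sits square and flush against both rails, right home in the corner, and stack the case with the carry handle on it, all four feet down in the recesses of its lid. Lower the carry case into place rather than dropping it, leave the lower case still flush in the corner, and do not disturb the other things on the counter.

Things in the scene. Friction and masses are not known exactly. Their poses are not given: they have to be found in the camera images.
- rail_corner (a point): Corner rail: L of aluminium angle, walls 32 mm high, 5 mm thick, 4 mm flange outside; fixed, place and yaw vary. Point: inside corner at counter height, z up, +x roughly away from the robot. Back rail: inner face is plane x = 0, 240 mm long towards -y. End rail: inner face is plane y = 0, 140 mm long towards -x. The case parks on the -x, -y side, long side along the back rail.
- base_center (a point): Flat-lidded slug case: grey box, maroon lid, 110 (x) by 160 (y) by 62 mm high, sides plain and upright, too wide to grasp; loose, slides at 2 to 7 N (about double once stacked). Point: its centre, 31 mm above its underside, z up. Fully home it is at (-55, -80) mm in the rail's frame, axes parallel. It starts 30 to 70 mm short of that in x, 40 to 90 mm short in y, turned up to 0.35 rad from the rail.
- base_case: Same flat-lidded case, 0.5 to 0.9 kg; origin on the counter under its centre, axes as above. Its lid's top is 62 mm above the counter and has four square recesses, 20 x 20 mm, 5.5 mm deep, centred 38 mm either way along x and 63 mm either way along y.
- carry_handle (a point): Carry case: grey box, maroon lid, fixed black handle. Point: centre of the handle's grip bar, over the middle of the case, 87 mm above the bottom of its feet, z up. The bar lies along the case's y: 14 mm wide (x), 100 mm long, 16 mm high, on a post at each end, open 24 mm below it. Seated on the parked case this point is 143.5 mm above the counter (149 mm if the feet miss the recesses).
- carry_case: Same carry case: 110 (x) by 160 mm (y), lid top at 55 mm, handle top at 95 mm; loose, 0.3 to 0.65 kg. Origin: bottom of its feet, under its centre, axes as above. Four feet 16 x 16 x 7 mm, centred 38 mm (x) and 63 mm (y) from the middle: they enter the other lid's recesses with 2 mm to spare each side, either way round (half a turn).
- slug_center (a point): Navy urethane thumb slug, upright cylinder 35 mm across and 80 mm high; the point is its centre. A bystander.
- plug_center (a point): Gold ball plug, upright, 41 mm across and 68 mm high; the point is its centre. A bystander.
- ball_cup: Cast zinc ball cup, open, 120 mm across and 42 mm high; origin at the centre of its underside. A bystander.
- ring_set: Cream plastic finger sizing rings fanned flat round a steel loop, 126 mm across and 5 mm high; origin at its middle. A bystander.
There are look-alikes about, which are no part of the job. Leave any orange or purple look-alike of the base_case alone.

How it is judged:
By the outcome, as a careful person would: the job done as asked, in the order asked, and still so for the second after the job is handed in, with the robot touching nothing.
It also fails if it takes over 72 s, if anything falls off the work surface, if the arm or the gripper's body presses on something with over 40 N, if the wrist force passes 120 N, or if a joint passes its speed limit or range.

ROBOT

A 6-joint arm with a two-finger parallel gripper is mounted at the origin on the work surface. World frame = base frame: x ahead of the robot, y to its left, z up, the work surface at z = 0. Lengths are in m, angles in rad, forces in N, time in s.
With the tool pointing down it reaches from about 0.35 to 0.775 m from the base axis. Payload 7.3 kg.
Tool frame: the origin (TCP) lies at the very end of the fingers, on their centre line; the grasp point (between the pads) lies 19 mm behind it; z points along the fingers, x is the direction in which the jaws open and shut, and the axes are right-handed (so a half turn about z gives the same grasp; the last joint's range is limited). The gripper opens to 92 mm and grips with 3 to 60 N. Pads are 19 mm wide; open, the fingers measure 130 mm over their backs; the gripper's body (75 mm by 190 mm) begins 47 mm behind the grasp point.
Start: joints at [0.984, 0.342, 1.524, -0, 1.275, -0.146], TCP at [0.224, 0.475, 0.227] pointing down, gripper open.
Joint ranges: [-2.53, 2.53], [-0.77, 2.02], [0.04, 2.7], [-1, 4.14], [0.28, 2.66], [-3.11, 3.11]. Speed limits (rad/s): [2.57, 2.57, 3.14, 3.14, 3.14, 3.14].

INTERFACE

Orientations are given as [roll, pitch, yaw] about the fixed x, y, z axes, in that order (R = Rz(yaw) Ry(pitch) Rx(roll)).
In Python, from cell import observe, read_camera, camera_params, hand_in gives the robot as it stands.
- The arm moves only by the tool apply_moves, never from a script. Its argument "increments" is a list of rows, each an object with "grip": the opening, from 0 (shut) to 1 (fully open); "linear": the shift along the world's x, y, z in mm, a list of three; "turn": the turn, a rotation vector about the world's x, y, z in units of 6 degrees (1.0 is 6 degrees), a list of three. A call has 1 to 10 rows; each row is the pose to reach, as a shift and turn from the pose commanded when the call began; what a row does not reach only later rows make up. A row lasts 1/10 s, in which the tool goes at most 50 mm and 8.59 degrees, less where a joint would pass 70% of its speed; a pose out of reach is approached as far as the arm can. A call with a gripper value outside its range is refused whole. The fingers move at their own pace and stop on an object; "grip_force" is the grip in N (left out, the last holds). Time passes only in rows, so rows that repeat a pose let the fingers close. It gives the time, the measured TCP pose, the force and the opening at its end, in the units of the state.
- observe(): the state, without advancing time (a new reading comes with each control period).
- read_camera(name): name is "scene" or "side" or "wrist"; returns the picture (400x640x3 uint8, red, green, blue); there is no depth.
- camera_params(name): a dict with "camera_matrix" (3x3 intrinsics, pixels), "world_to_cam" (4x4, takes a point from world to camera coordinates); the wrist camera has in their place "hand_eye" (4x4, takes a point from camera to tool coordinates, whose origin is the TCP and whose axes are the tool frame's). Camera axes: x right, y up, looking along -z (the intrinsics and any distortion apply to the point x, -y, -z); pixel columns grow to the right and rows downward; lengths in m; the calibration is good to about 2 mm. The wrist camera is an equidistant fisheye: a pixel r from the principal point sees the ray r / f radians off the axis. A picture is of the moment at which its call begins: read the wrist's pose just before it. camera_params takes no time and is no camera call.
- hand_in(): hands the job in, once; it reports no verdict.
The state is a dict: "time": time; "qpos": joint angles; "qvel": joint speeds; "joint_efforts": joint torques, N m; "tool_pos": TCP position; "tool_rot": TCP orientation; "contact_force": force on the tool from outside, world axes, zero at the start; "torque": the same for the moment, N m; "opening": finger opening in m.
Only numpy, scipy, OpenCV 4.12 (cv2) and the standard library are available. Lean on these libraries where they do the work, as an engineer would, in place of code of your own. Each camera call takes 0.05 s, during which the arm holds its last target.

## Working session

There is one attempt and no reset: what is moved stays moved. The work goes in short steps, Python scripts to look and compute and a tool call to move; the robot and the scene stay as the last step left them, time stands still between calls to the robot, and variables do not carry over. Pictures are saved under pics/ and viewed, and the job is handed in when it is done.

Besides the shell and the picture viewer there is one more tool, called after ">>>" in YAML: its name, and indented under it one key for each argument. apply_moves: Moves the arm, as the interface text tells. Its arguments: {"type":"object","properties":{"increments":{"type":"array","items":{"type":"object","properties":{"grip":{"type":"number"},"linear":{"type":"array","items":{"type":"number"}},"turn":{"type":"array","items":{"type":"number"}}}}},"grip_force":{"type":"number"}},"required":["increments"]}

```bash
mkdir -p pics; ls
python3 - <<'E'
from cell import observe, read_camera, camera_params
import cv2
print(observe())
for n in ["scene","side","wrist"]:
    im=read_camera(n); cv2.imwrite(f"pics/{n}0.png",im[:,:,::-1])
    p=camera_params(n); print(n,{k:(v.tolist() if hasattr(v,'tolist') else v) for k,v in p.items()})
E
```

```text
pics
{'time': 0.0, 'qpos': array([ 9.83983379e-01,  3.42724794e-01,  1.52499930e+00,  2.62470364e-05,
        1.27540098e+00, -1.46002252e-01]), 'qvel': array([-0.00144426,  0.00082466, -0.00019163, -0.00041051, -0.00061965,
        0.00034112]), 'joint_efforts': array([-1.62954784e-03, -4.31219566e+01, -2.44224733e+01,  7.16647971e-02,
        5.56956267e-02, -1.15626049e-04]), 'tool_pos': array([0.22375365, 0.47448994, 0.22605007]), 'tool_rot': array([-3.14134488e+00,  1.51246734e-03,  1.12997816e+00]), 'contact_force': array([ 0.52124234, -0.64203742, -0.45587009]), 'torque': array([ 0.00313632, -0.02521047, -0.0029258 ]), 'opening': 0.09170299085825848}
scene {'camera_matrix': [[364.2759636487422, 0.0, 315.42951399798045], [0.0, 364.2759636487422, 203.14066897296976], [0.0, 0.0, 1.0]], 'world_to_cam': [[-0.6039518875271815, 0.7969557742452955, -0.010178970941898992, 0.2613657675658122], [-0.6680071797470785, -0.49918268138383465, 0.5518904405883464, 0.2858770782954629], [0.4347511073691577, 0.340114898973165, 0.833854501779396, -1.2981738834919612], [0.0, 0.0, 0.0, 1.0]]}
side {'
[... 167 characters left out ...]
.5067687594992283, 0.003252990140742711, 0.4199143662608754], [0.2545271209167193, -0.427413418612326, 0.8674870110312719, -0.1627427656367788], [-0.43822494482524404, 0.7486676124861672, 0.49744919715200464, -1.385364787508678], [0.0, 0.0, 0.0, 1.0]]}
wrist {'camera_matrix': [[309.70691628693146, 0.0, 317.53980229448064], [0.0, 309.70691628693146, 200.46568551735783], [0.0, 0.0, 1.0]], 'hand_eye': [[0.9999992315114127, -0.0005593489614468635, -0.0011063929333133792, -0.00048415567097026546], [-0.0008589056093585331, -0.9561344918688548, -0.29292677538907236, -0.07885498330831259], [-0.0008940121575070452, 0.29292750056528527, -0.9561342375183708, -0.1587839690633784], [0.0, 0.0, 0.0, 1.0]]}
```

View pics/scene0.png

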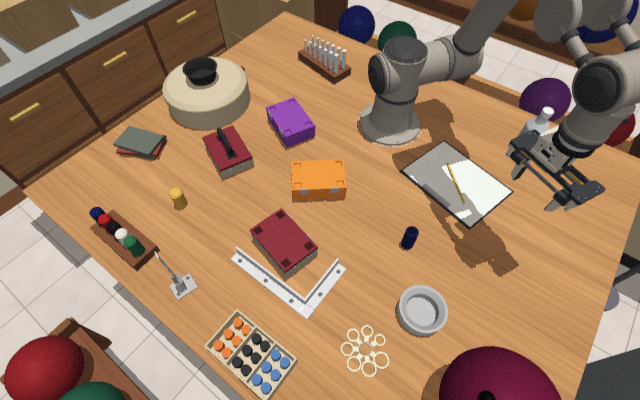

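View pics/side0.png

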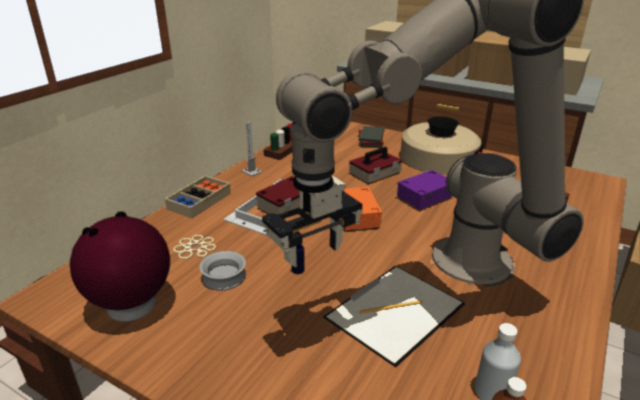

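View pics/wrist0.png

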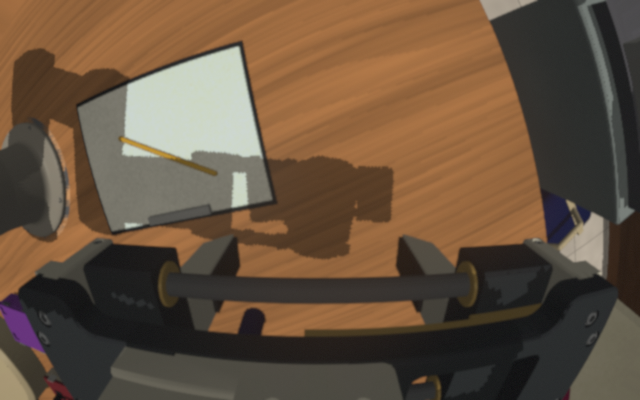

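Scene view: the flat maroon-lidded case with 4 recesses is at (283,240), beside the rail L with its corner at about (308,308). The maroon carry case with the black handle is at (228,150). The look-alikes are orange (318,180) and purple (290,120). The maroon one at (283,240) fits base_case, being grey and maroon with no handle. I'll confirm it in an enlarged crop.

```bash
cat > h.py <<'E'
import numpy as np, cv2
from scipy.spatial.transform import Rotation as R
from cell import observe, read_camera, camera_params
def KT(n,st=None):
    p=camera_params(n); return np.array(p["camera_matrix"]),np.array(p["world_to_cam"])
def ray(n,uv):
    K,T=KT(n); d=np.array([(uv[0]-K[0,2])/K[0,0],-(uv[1]-K[1,2])/K[1,1],-1.])
    Rr=T[:3,:3]; return -Rr.T@T[:3,3], Rr.T@d
def onz(n,uv,z):
    c,d=ray(n,uv); return c+d*(z-c[2])/d[2]
def proj(n,P):
    K,T=KT(n); P=np.atleast_2d(P); c=P@T[:3,:3].T+T[:3,3]
    return np.c_[K[0,0]*c[:,0]/-c[:,2]+K[0,2],-K[1,1]*c[:,1]/-c[:,2]+K[1,2]]
def wproj(P,st):
    p=camera_params("wrist");K=np.array(p["camera_matrix"]);H=np.array(p["hand_eye"])
    Rt=R.from_euler('xyz',st["tool_rot"]).as_matrix();P=np.atleast_2d(P)
    t=(P-st["tool_pos"])@Rt; c=(t-H[:3,3])@H[:3,:3]
    v=np.c_[c[:,0],-c[:,1],-c[:,2]]; rho=np.hypot(v[:,0],v[:,1]); th=np.arctan2(rho,v[:,2])
    return np.c_[K[0,0]*th*v[:,0]/rho+K[0,2],K[1,1]*th*v[:,1]/rho+K[1,2]]
def wray(uv,st):
    p=camera_params("wrist");K=np.array(p["camera_matrix"]);H=np.array(p["hand_eye"])
    Rt=R.from_euler('xyz',st["tool_rot"]).as_matrix()
    a=np.array([(uv[0]-K[0,2])/K[0,0],(uv[1]-K[1,2])/K[1,1]]);th=np.hypot(*a)
    v=np.r_[np.sin(th)*a/th,np.cos(th)]; v=np.array([v[0],-v[1],-v[2]])
    return st["tool_pos"]+Rt@H[:3,3], Rt@H[:3,:3]@v
def wonz(uv,st,z):
    c,d=wray(uv,st); return c+d*(z-c[2])/d[2]
def crop(im,x0,y0,w,h,s,fn):
    cv2.imwrite(fn,cv2.resize(im[y0:y0+h,x0:x0+w],None,fx=s,fy=s,interpolation=cv2.INTER_CUBIC))
E
python3 - <<'E'
from h import *
im=cv2.imread("pics/scene0.png")
crop(im,180,110,180,130,4,"pics/c1.png"); crop(im,220,195,140,125,5,"pics/c2.png")
E
```

```text
(no output)
```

View pics/c1.png

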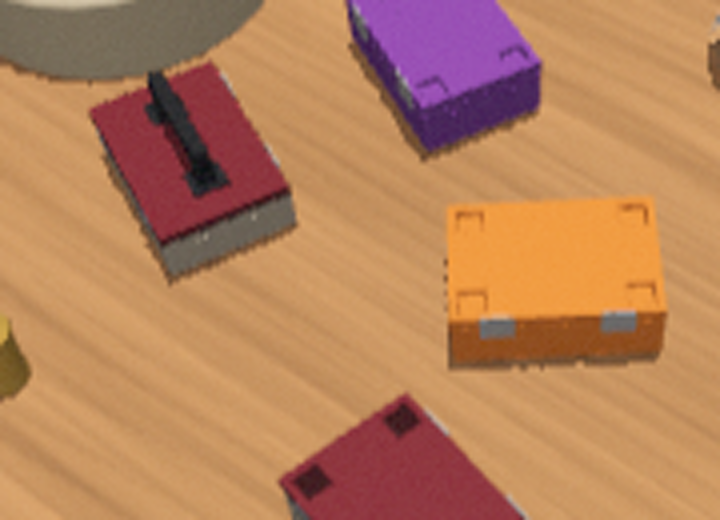

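View pics/c2.png

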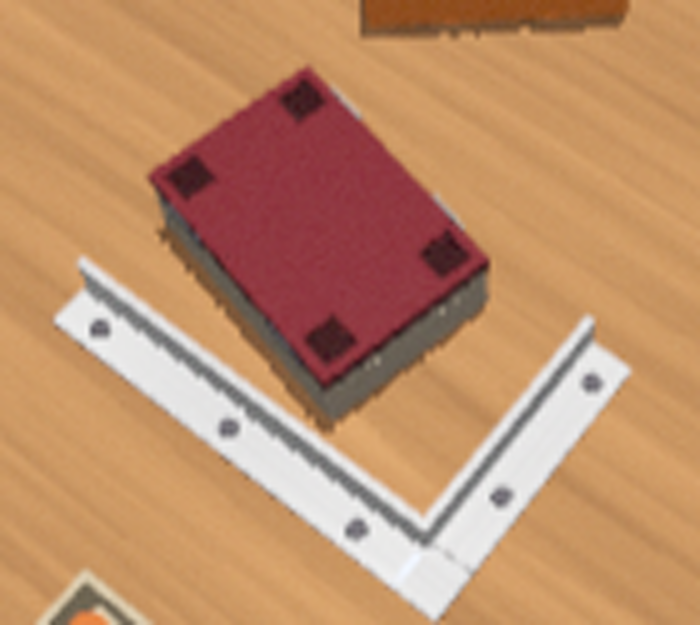

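The crops confirm it: maroon flat lid with four dark recesses (base), maroon lid with black handle (carry). Orange and purple cases are the decoys. Next I'll measure poses from the corner pixels.

```bash
cat >> h.py <<'E'
def se2(loc,world):
    loc=np.array(loc)[:,:2];w=np.array(world)[:,:2]
    a=loc-loc.mean(0);b=w-w.mean(0)
    th=np.arctan2((a[:,0]*b[:,1]-a[:,1]*b[:,0]).sum(),(a*b).sum())
    M=np.array([[np.cos(th),-np.sin(th)],[np.sin(th),np.cos(th)]])
    t=w.mean(0)-M@loc.mean(0); return t,th,(loc@M.T+t-w)*1e3
E
python3 - <<'E'
from h import *
np.set_printoptions(precision=4,suppress=True)
print("cam",[ray(n,(320,200))[0] for n in("scene","side")])
u=lambda P,s,o:np.array(P)/s+np.array(o)
rail=[onz("scene",q,.032) for q in u([(80,260),(427,517),(592,318)],5,(220,195))]
print("rail top",np.array(rail)); print(np.linalg.norm(rail[0]-rail[1]),np.linalg.norm(rail[2]-rail[1]))
base=[onz("scene",q,.062) for q in u([(308,68),(488,263),(325,387),(150,178)],5,(220,195))]
rec=[onz("scene",q,.062) for q in u([(302,99),(445,254),(330,340),(190,177)],5,(220,195))]
car=[onz("scene",q,.055) for q in u([(212,63),(292,185),(163,240),(90,110)],4,(180,110))]
L=np.array([(-55,-80),(-55,80),(55,80),(55,-80)])/1e3
L2=np.array([(-38,-63),(-38,63),(38,63),(38,-63)])/1e3
for n,l,p in(("base",L,base),("rec",L2,rec),("carry",L,car)): print(n,np.array(p)[:,:2].tolist(),*se2(l,p))
rw=np.array(rail)
for nm,q,z in(("slug",(410,238),.04),("plug",(178,198),.034),("cup",(422,310),.02),("ring",(366,350),.003),("orange",(318,176),.062),("purple",(290,120),.062)): print(nm,onz("scene",q,z))
E
```

```text
cam [array([0.9132, 0.3759, 0.9274]), array([-0.2037,  1.1804,  0.829 ])]
rail top [[ 0.6912 -0.0765  0.032 ]
 [ 0.6903  0.164   0.032 ]
 [ 0.5514  0.1675  0.032 ]]
0.24043797177287132 0.138932864824269
base [[0.5339468949185178, -0.04240571336605764], [0.5705942286202526, 0.11242509782653953], [0.6758139578298283, 0.0882764487206954], [0.6398917532310935, -0.06548598602635308]] [0.6051 0.0232] -0.22747565990343022 [[-0.5098  0.0726]
 [-1.0741  1.12  ]
 [ 0.8724  0.4616]
 [ 0.7116 -1.6542]]
rec [[0.5517124632243018, -0.031828925684035614], [0.5800183690053635, 0.09105323846408181], [0.654459127757709, 0.07383220120286227], [0.6263640444838853, -0.04845915090937497]] [0.6031 0.0211] -0.22534751787455815 [[ 0.3098  0.062 ]
 [ 0.1579 -0.0058]
 [-0.2044  0.2334]
 [-0.2634 -0.2896]]
carry [[0.3758246174659645, -0.3892126483335115], [0.43494836146009486, -0.24413163868758297], [0.5350425793459749, -0.28607210827304647], [0.4743123535127866, -0.4318736436326955]] [ 0.455  -0.3378] -0.39465347701418263 [[-2.3238 -1.3134]
 [ 0.0705  1.3064]
 [ 1.5206  0.9531]
 [ 0.7327 -0.9461]]
slug [0.3867 0.2907 0.04  ]
plug [ 0.6782 -0.3279  0.034 ]
cup [0.5357 0.4118 0.02  ]
ring [0.6954 0.3513 0.003 ]
orange [ 0.3797 -0.0298  0.062 ]
purple [ 0.2462 -0.2478  0.062 ]
```

>>> apply_moves:
  increments:
    - {"linear":[150,-220,40],"turn":[0,0,-12],"grip":1}
    - {"linear":[150,-220,40],"turn":[0,0,-12],"grip":1}
    - {"linear":[150,-220,40],"turn":[0,0,-12],"grip":1}
    - {"linear":[150,-220,40],"turn":[0,0,-12],"grip":1}
    - {"linear":[150,-220,40],"turn":[0,0,-12],"grip":1}
    - {"linear":[306,-445,74],"turn":[0,0,-25.8],"grip":1}
    - {"linear":[306,-445,74],"turn":[0,0,-25.8],"grip":1}
    - {"linear":[306,-445,74],"turn":[0,0,-25.8],"grip":1}
    - {"linear":[306,-445,74],"turn":[0,0,-25.8],"grip":1}
    - {"linear":[306,-445,74],"turn":[0,0,-25.8],"grip":1}

```text
time: 1.15
tool_pos: [0.5052, 0.0647, 0.2953]
tool_rot: [-3.142, 0.0, -0.377]
contact_force: [1.8, 0.1, -0.2]
opening: 0.092
```

>>> apply_moves:
  increments:
    - {"linear":[25,-35,5],"turn":[0,0,-11.4],"grip":1}
    - {"linear":[25,-35,5],"turn":[0,0,-11.4],"grip":1}
    - {"linear":[25,-35,5],"turn":[0,0,-11.4],"grip":1}
    - {"linear":[25,-35,5],"turn":[0,0,-11.4],"grip":1}
    - {"linear":[25,-35,5],"turn":[0,0,-11.4],"grip":1}
    - {"linear":[25,-35,5],"turn":[0,0,-11.4],"grip":1}
    - {"linear":[25,-35,5],"turn":[0,0,-11.4],"grip":1}
    - {"linear":[25,-35,5],"turn":[0,0,-11.4],"grip":1}
    - {"linear":[25,-35,5],"turn":[0,0,-11.4],"grip":1}

```text
time: 2.05
tool_pos: [0.5294, 0.0316, 0.2998]
tool_rot: [3.141, -0.0, -1.565]
contact_force: [0.4, 0.0, 0.2]
opening: 0.092
```

Run:
```python
from h import *
import pickle
s=observe(); im=read_camera("wrist")[:,:,::-1]; cv2.imwrite("pics/w1.png",im); pickle.dump(s,open("w1.pkl","wb"))
print(s["time"],s["tool_pos"],s["tool_rot"])
```

```text
2.05 [0.52935188 0.03164594 0.29981979] [ 3.14095822e+00 -5.02323593e-05 -1.56513217e+00]
```

View pics/w1.png

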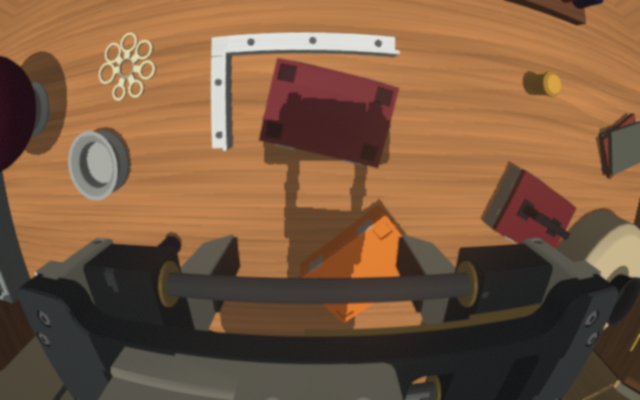

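The wrist view shows the rail corner at about (213,40), the base lid from (260,60) to (398,165), and the orange case close by with its near corner at (380,203). The carry case is at (530,215).

Run:
```python
from h import *
im=cv2.imread("pics/w1.png")
crop(im,200,25,205,150,3.9,"pics/w1a.png"); crop(im,280,150,150,110,5,"pics/w1b.png")
```

```text
(no output)
```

View pics/w1a.png

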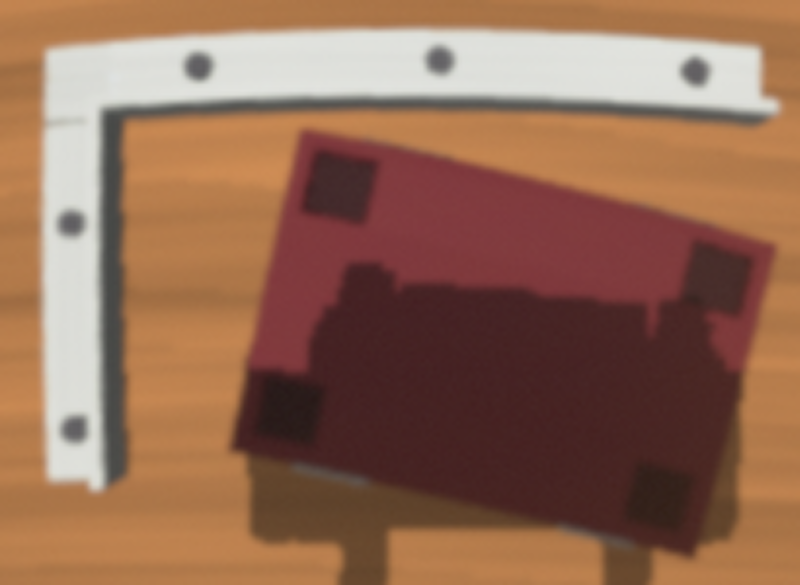

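View pics/w1b.png

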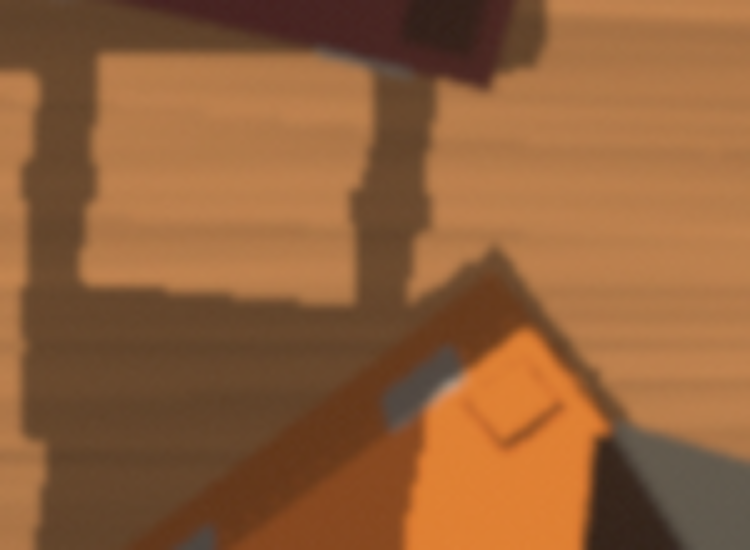

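Run:
```python
from h import *
import pickle
np.set_printoptions(precision=4,suppress=True)
s=pickle.load(open("w1.pkl","rb"))
f=lambda P,z,sc=3.9,o=(200,25):np.array([wonz(np.array(q)/sc+np.array(o),s,z) for q in P])
b=f([(103,108),(190,104),(430,99),(650,106),(770,115)],.032); e=f([(103,108),(103,200),(103,300),(103,400),(105,488)],.032)
print("top in back",b[:,:2].tolist());print("end",e[:,:2].tolist())
b0=f([(122,121),(300,113),(430,111),(600,115),(740,123)],0.); e0=f([(122,121),(123,300),(122,400)],0.)
print("bot",b0[:,:2].tolist(),e0[:,:2].tolist())
pb=np.polyfit(b[:,1],b[:,0],1);pe=np.polyfit(e[:,0],e[:,1],1);print(pb,pe)
pb=np.polyfit(b0[:,1],b0[:,0],1);pe=np.polyfit(e0[:,0],e0[:,1],1);print(pb,pe)
L=np.array([(-55,-80),(-55,80),(55,80),(55,-80)])/1e3
L2=np.array([(-38,-63),(-38,63),(38,63),(38,-63)])/1e3
print(se2(L,f([(693,556),(232,450),(303,130),(775,245)],.062)))
print(se2(L2,f([(660,497),(291,408),(340,187),(717,278)],.062)))
print("orange top corner",f([(525,328)],.062,5,(280,150)),"bot",f([(497,250),(150,540),(620,420)],0,5,(280,150)))
```

```text
top in back [[0.6919669017054599, 0.15862012248155166], [0.6910294096359437, 0.1265135534474327], [0.6900403103677659, 0.04206048333224505], [0.6896448102468438, -0.034503783945262094], [0.6894493277214297, -0.07777014761113829]]
end [[0.6919669017054599, 0.15862012248155166], [0.6577823750480906, 0.1584081156455823], [0.621269651973507, 0.15876121947943964], [0.5849118775135024, 0.1597213698574887], [0.5526113670910345, 0.1603112802756541]]
bot [[0.6923316320721229, 0.16043807211398456], [0.691520823158106, 0.09143488857820901], [0.6914218871811527, 0.04281894127054396], [0.6912052079788613, -0.02055769671660474], [0.6913267461409489, -0.07416815445562333]] [[0.6923316320721229, 0.16043807211398456], [0.6217763072082895, 0.16022087905986576], [0.5828274470383669, 0.1615827287648078]]
[0.01 0.69] [-0.0133  0.1675]
[0.0041 0.6914] [-0.0088  0.1663]
(array([0.604 , 0.0171]), np.float64(-0.22309608427245653), array([[-0.8756, -0.671 ],
       [-0.3969,  0.7738],
       [ 0.8536,  0.6758],
       [ 0.4189, -0.7786]]))
(array([0.6045, 0.017 ]), np.float64(-0.22550819254161086), array([[-0.0811, -0.0618],
       [-0.6537,  0.4275],
       [ 0.5756, -0.2495],
       [ 0.1591, -0.1162]]))
orange top corner [[ 0.4665 -0.0625  0.062 ]] bot [[ 0.4702 -0.0662  0.    ]
 [ 0.3687  0.0427  0.    ]
 [ 0.4118 -0.1124  0.    ]]
```

>>> apply_moves:
  increments:
    - {"linear":[-14,-2,-50],"turn":[0,0,-0.13],"grip":1}
    - {"linear":[-14,-2,-100],"turn":[0,0,-0.13],"grip":1}
    - {"linear":[-14,-2,-150],"turn":[0,0,-0.13],"grip":1}
    - {"linear":[-14,-2,-200],"turn":[0,0,-0.13],"grip":1}
    - {"linear":[-14,-2,-235],"turn":[0,0,-0.13],"grip":1}
    - {"linear":[-14,-2,-265],"turn":[0,0,-0.13],"grip":1}
    - {"linear":[-14,-2,-284],"turn":[0,0,-0.13],"grip":1}
    - {"linear":[-14,-2,-284],"turn":[0,0,-0.13],"grip":1}

```text
time: 2.9
tool_pos: [0.5135, 0.0298, 0.0136]
tool_rot: [3.136, 0.0, -1.574]
contact_force: [-0.7, 0.7, 0.4]
opening: 0.0915
```

Run:
```python
from h import *
s=observe(); im=read_camera("wrist")[:,:,::-1]; cv2.imwrite("pics/w2.png",im)
print(s["time"],s["tool_pos"],s["tool_rot"],s["contact_force"])
cv2.imwrite("pics/s2.png",read_camera("side")[:,:,::-1])
```

```text
2.9 [0.51350669 0.02980643 0.01356678] [ 3.13585568e+00  4.10534965e-04 -1.57404577e+00] [-0.68650611  0.65738251  0.35431232]
```

View pics/w2.png

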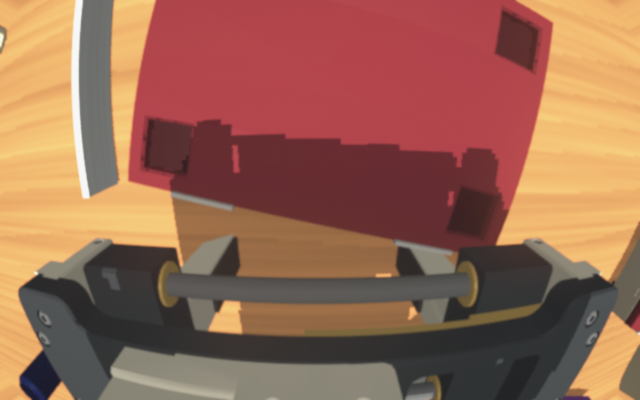

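View pics/s2.png

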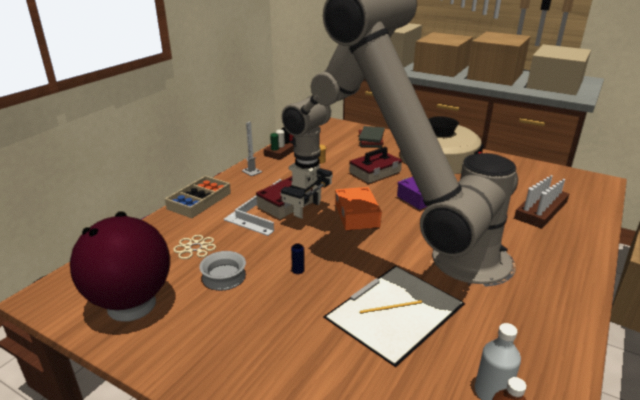

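>>> apply_moves:
  increments:
    - {"linear":[8,0,0],"grip":1}
    - {"linear":[13,0,0],"grip":1}
    - {"linear":[18,0,0],"grip":1}
    - {"linear":[23,0,0],"grip":1}
    - {"linear":[28,0,0],"grip":1}
    - {"linear":[33,0,0],"grip":1}
    - {"linear":[38,0,0],"grip":1}
    - {"linear":[43,0,0],"grip":1}
    - {"linear":[47,0,0],"grip":1}
    - {"linear":[50,0,0],"grip":1}

```text
schema error: expected keys grip, linear, turn
```

Run:
```python
from h import *
s=observe(); im=read_camera("wrist")[:,:,::-1]; cv2.imwrite("pics/w3.png",im)
print(s["time"],s["tool_pos"],s["tool_rot"],s["contact_force"],s["torque"])
```

```text
3.0 [0.5157192  0.02965441 0.01637248] [ 3.14149950e+00 -7.16425309e-05 -1.57532010e+00] [0.04269416 0.14927171 0.73547052] [-0.02492026  0.20091846  0.02724414]
```

View pics/w3.png

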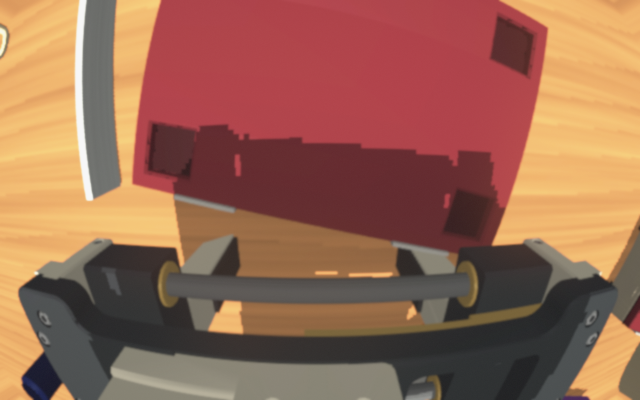

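The move was refused for a missing "turn" key and nothing moved. I'll resend it with all keys.

>>> apply_moves:
  increments:
    - {"linear":[8,0,0],"turn":[0,0,0],"grip":1}
    - {"linear":[13,0,0],"turn":[0,0,0],"grip":1}
    - {"linear":[18,0,0],"turn":[0,0,0],"grip":1}
    - {"linear":[23,0,0],"turn":[0,0,0],"grip":1}
    - {"linear":[28,0,0],"turn":[0,0,0],"grip":1}
    - {"linear":[33,0,0],"turn":[0,0,0],"grip":1}
    - {"linear":[38,0,0],"turn":[0,0,0],"grip":1}
    - {"linear":[42,0,0],"turn":[0,0,0],"grip":1}
    - {"linear":[46,0,0],"turn":[0,0,0],"grip":1}
    - {"linear":[49,0,0],"turn":[0,0,0],"grip":1}

```text
time: 4.05
tool_pos: [0.564, 0.0292, 0.0166]
tool_rot: [3.14, -0.0, -1.578]
contact_force: [-5.5, -2.9, 2.5]
opening: 0.0916
```

Run:
```python
from h import *
s=observe(); im=read_camera("wrist")[:,:,::-1]; cv2.imwrite("pics/w4.png",im)
print(s["time"],s["tool_pos"],s["tool_rot"],s["contact_force"],s["torque"])
```

```text
4.05 [0.56399119 0.02924053 0.01664666] [ 3.13969062e+00 -4.65920736e-04 -1.57771604e+00] [-5.54083048 -2.85670034  2.53816282] [-0.57951884  1.07479041 -0.3950376 ]
```

View pics/w4.png

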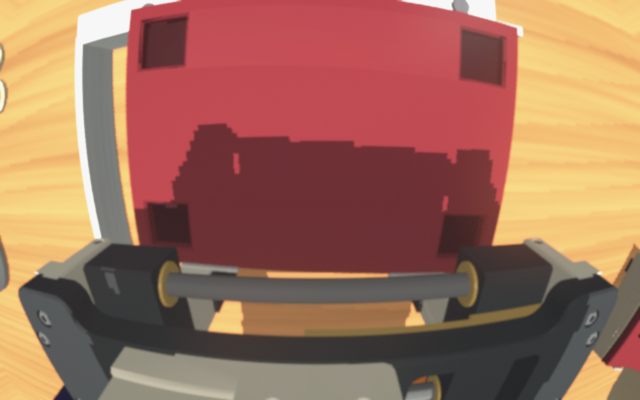

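```bash
cat >> h.py <<'E'
L2=np.array([(-38,-63),(-38,63),(38,63),(38,-63)])/1e3
def basefit(px,s,z=.062): return se2(L2,[wonz(q,s,z) for q in px])
E
python3 - <<'E'
from h import *
s={"tool_pos":np.array([0.56399119,0.02924053,0.01664666]),"tool_rot":np.array([3.1397,-0.000466,-1.577716])}
print(basefit([(463,235),(168,224),(163,42),(483,57)],s))
im=cv2.imread("pics/w4.png");crop(im,70,0,460,300,1.7,"pics/w4a.png")
E
```

```text
(array([0.63333866, 0.02727558]), np.float64(-0.04751241257079928), array([[-0.54867508,  0.41212141],
       [-0.39593393, -0.31423149],
       [ 0.354043  ,  0.10523366],
       [ 0.59056601, -0.20312359]]))
```

View pics/w4a.png

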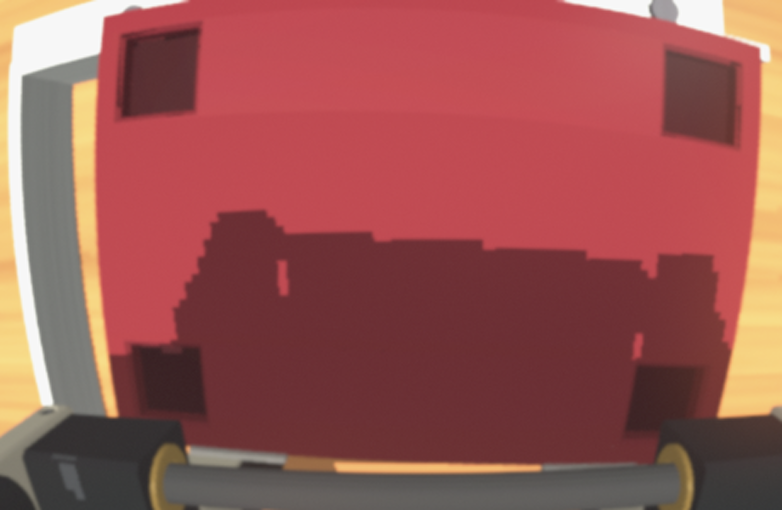

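>>> apply_moves:
  increments:
    - {"linear":[-25,0,0],"turn":[0,0,0],"grip":1}
    - {"linear":[-28,0,45],"turn":[0,0,0],"grip":1}
    - {"linear":[-20,-10,90],"turn":[0,0,1.4],"grip":0.43}
    - {"linear":[0,-45,110],"turn":[0,0,15],"grip":0.43}
    - {"linear":[30,-80,110],"turn":[0,0,15],"grip":0.43}
    - {"linear":[68,-114,110],"turn":[0,0,15],"grip":0.43}
    - {"linear":[68,-114,110],"turn":[0,0,15],"grip":0.43}
    - {"linear":[68,-114,110],"turn":[0,0,15],"grip":0.43}
    - {"linear":[68,-114,110],"turn":[0,0,15],"grip":0.43}
    - {"linear":[68,-114,110],"turn":[0,0,15],"grip":0.43}

```text
time: 5.1
tool_pos: [0.6333, -0.0846, 0.1269]
tool_rot: [-3.141, -0.002, -0.374]
contact_force: [0.3, -0.4, 0.4]
opening: 0.0396
```

>>> apply_moves:
  increments:
    - {"linear":[0,0,0],"turn":[0,0,3.5],"grip":0.43}
    - {"linear":[0,0,0],"turn":[0,0,3.5],"grip":0.43}
    - {"linear":[0,0,0],"turn":[0,0,3.5],"grip":0.43}

```text
time: 5.4
tool_pos: [0.6333, -0.0844, 0.127]
tool_rot: [3.141, -0.002, -0.009]
contact_force: [0.1, -0.1, 0.1]
opening: 0.0394
```

Next, descend and look.

>>> apply_moves:
  increments:
    - {"linear":[0,-3,-45],"turn":[0,0,0],"grip":0.43}
    - {"linear":[0,-3,-85],"turn":[0,0,0],"grip":0.43}
    - {"linear":[0,-3,-110],"turn":[0,0,0],"grip":0.43}
    - {"linear":[0,-3,-110],"turn":[0,0,0],"grip":0.43}

```text
time: 5.8
tool_pos: [0.6306, -0.0868, 0.0128]
tool_rot: [-3.14, 0.006, -0.014]
contact_force: [-0.2, 0.2, 0.1]
opening: 0.0395
```

Run:
```python
from h import *
s=observe(); im=read_camera("wrist")[:,:,::-1]; cv2.imwrite("pics/w5.png",im)
print(s["time"],s["tool_pos"],s["tool_rot"],s["contact_force"],s["torque"])
```

```text
5.8 [ 0.63056924 -0.08678316  0.0128434 ] [-3.1400772   0.00587077 -0.01391492] [-0.16425682  0.15669862  0.10360155] [-0.09346747  0.05720894 -0.01806593]
```

View pics/w5.png

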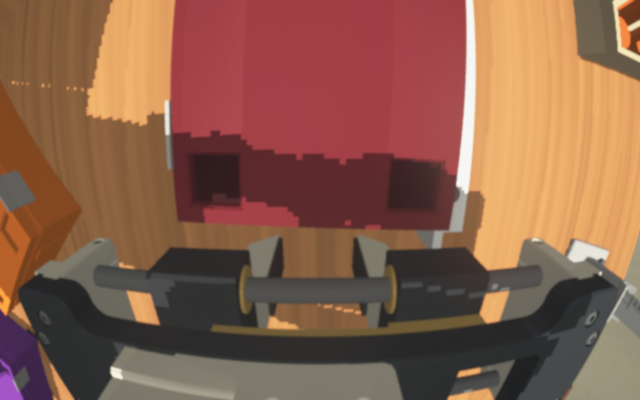

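>>> apply_moves:
  increments:
    - {"linear":[0,15,0],"turn":[0,0,0],"grip":0.43}
    - {"linear":[0,21,0],"turn":[0,0,0],"grip":0.43}
    - {"linear":[0,27,0],"turn":[0,0,0],"grip":0.43}
    - {"linear":[0,33,0],"turn":[0,0,0],"grip":0.43}
    - {"linear":[0,39,0],"turn":[0,0,0],"grip":0.43}
    - {"linear":[0,45,0],"turn":[0,0,0],"grip":0.43}
    - {"linear":[0,51,0],"turn":[0,0,0],"grip":0.43}
    - {"linear":[0,57,0],"turn":[0,0,0],"grip":0.43}
    - {"linear":[0,63,0],"turn":[0,0,0],"grip":0.43}
    - {"linear":[0,68,0],"turn":[0,0,0],"grip":0.43}

```text
time: 6.85
tool_pos: [0.634, -0.0203, 0.0183]
tool_rot: [3.139, -0.004, -0.014]
contact_force: [0.4, -7.3, 4.2]
opening: 0.0394
```

Run:
```python
from h import *
s=observe(); im=read_camera("wrist")[:,:,::-1]; cv2.imwrite("pics/w6.png",im)
print(s["time"],s["tool_pos"],s["tool_rot"],s["contact_force"],s["torque"])
```

```text
6.85 [ 0.6340133  -0.02034594  0.01834195] [ 3.13901763 -0.00444821 -0.01380153] [ 0.36513773 -7.30991912  4.1800542 ] [-1.06528521  0.00693831  0.01209164]
```

View pics/w6.png

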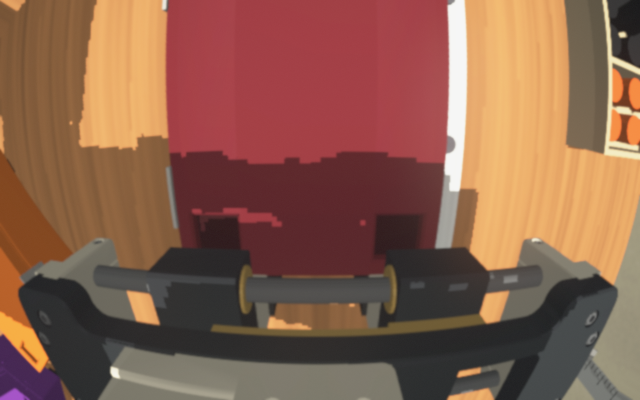

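>>> apply_moves:
  increments:
    - {"linear":[0,3,0],"turn":[0,0,0],"grip":0.43}
    - {"linear":[0,5,0],"turn":[0,0,0],"grip":0.43}
    - {"linear":[0,7,0],"turn":[0,0,0],"grip":0.43}
    - {"linear":[0,8.5,0],"turn":[0,0,0],"grip":0.43}
    - {"linear":[0,10,0],"turn":[0,0,0],"grip":0.43}

```text
time: 7.4
tool_pos: [0.634, -0.0106, 0.0183]
tool_rot: [3.139, -0.004, -0.014]
contact_force: [-0.9, -7.6, 3.6]
opening: 0.0393
```

>>> apply_moves:
  increments:
    - {"linear":[0,1.5,0],"turn":[0,0,0],"grip":0.43}
    - {"linear":[0,3,0],"turn":[0,0,0],"grip":0.43}

```text
time: 7.6
tool_pos: [0.6344, -0.0101, 0.0184]
tool_rot: [3.135, -0.005, -0.013]
contact_force: [1.7, -21.6, 1.8]
opening: 0.0393
```

>>> apply_moves:
  increments:
    - {"linear":[0,-5,0],"turn":[0,0,0],"grip":0.43}
    - {"linear":[0,-25,5],"turn":[0,0,0],"grip":0.43}
    - {"linear":[0,-28,50],"turn":[0,0,0],"grip":0.43}
    - {"linear":[-5,-20,95],"turn":[0,0,-1.4],"grip":0.43}
    - {"linear":[-30,20,130],"turn":[0,0,-15],"grip":1}
    - {"linear":[-70,60,130],"turn":[0,0,-15],"grip":1}
    - {"linear":[-88,85,130],"turn":[0,0,-15],"grip":1}
    - {"linear":[-88,85,130],"turn":[0,0,-15],"grip":1}
    - {"linear":[-88,85,130],"turn":[0,0,-15],"grip":1}
    - {"linear":[-88,85,130],"turn":[0,0,-15],"grip":1}

```text
time: 8.6
tool_pos: [0.5443, 0.0799, 0.1473]
tool_rot: [-3.14, -0.001, -1.065]
contact_force: [-0.3, -0.1, 0.7]
opening: 0.0832
```

>>> apply_moves:
  increments:
    - {"linear":[0,0,0],"turn":[0,0,-5],"grip":1}
    - {"linear":[0,0,0],"turn":[0,0,-5],"grip":1}
    - {"linear":[0,0,0],"turn":[0,0,-5],"grip":1}
    - {"linear":[0,0,0],"turn":[0,0,-5],"grip":1}

```text
time: 9.0
tool_pos: [0.5444, 0.0794, 0.147]
tool_rot: [-3.14, 0.0, -1.589]
contact_force: [0.4, 0.2, -0.3]
opening: 0.0916
```

Run:
```python
from h import *
s=observe(); im=read_camera("wrist")[:,:,::-1]; cv2.imwrite("pics/w7.png",im)
import pickle;pickle.dump(s,open("w7.pkl","wb"))
print(s["time"],s["tool_pos"],s["tool_rot"],s["contact_force"],s["torque"])
```

```text
9.0 [0.54443959 0.07938188 0.14698194] [-3.14044392e+00  3.66684753e-04 -1.58904548e+00] [ 0.41746091  0.15823234 -0.29178609] [-0.03580585  0.21624184  0.00276363]
```

View pics/w7.png

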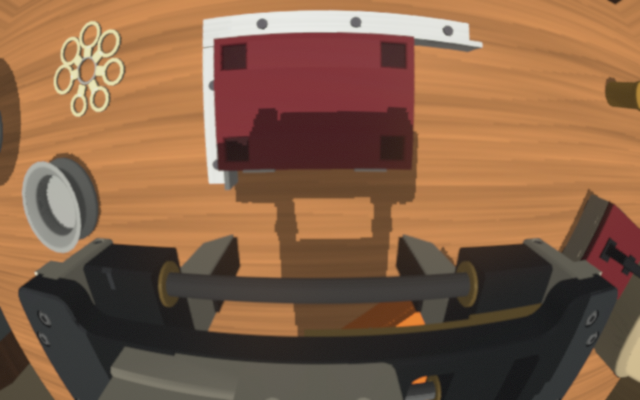

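>>> apply_moves:
  increments:
    - {"linear":[0,0,-45],"turn":[0,0,0.05],"grip":1}
    - {"linear":[0,0,-90],"turn":[0,0,0.05],"grip":1}
    - {"linear":[0,0,-120],"turn":[0,0,0.05],"grip":1}
    - {"linear":[0,0,-130],"turn":[0,0,0.05],"grip":1}
    - {"linear":[6,0,-130],"turn":[0,0,0.05],"grip":1}
    - {"linear":[12,0,-130],"turn":[0,0,0.05],"grip":1}
    - {"linear":[18,0,-130],"turn":[0,0,0.05],"grip":1}
    - {"linear":[22,0,-130],"turn":[0,0,0.05],"grip":1}

```text
time: 9.85
tool_pos: [0.5658, 0.0787, 0.0176]
tool_rot: [3.139, -0.0, -1.579]
contact_force: [-11.6, -1.4, 8.2]
opening: 0.0921
```

>>> apply_moves:
  increments:
    - {"linear":[1.5,0,0],"turn":[0,0,0],"grip":1}
    - {"linear":[3,0,0],"turn":[0,0,0],"grip":1}

```text
time: 10.05
tool_pos: [0.5677, 0.0786, 0.0173]
tool_rot: [3.137, -0.0, -1.579]
contact_force: [-11.1, -1.6, 7.5]
opening: 0.0919
```

>>> apply_moves:
  increments:
    - {"linear":[1,0,0],"turn":[0,0,0],"grip":1}
    - {"linear":[2,0,0],"turn":[0,0,0],"grip":1}
    - {"linear":[2,0,0],"turn":[0,0,0],"grip":1}

```text
time: 10.35
tool_pos: [0.57, 0.0787, 0.0173]
tool_rot: [3.138, -0.0, -1.579]
contact_force: [-9.9, -0.4, 6.5]
opening: 0.092
```

>>> apply_moves:
  increments:
    - {"linear":[1,0,0],"turn":[0,0,0],"grip":1}
    - {"linear":[2,0,0],"turn":[0,0,0],"grip":1}
    - {"linear":[2,0,0],"turn":[0,0,0],"grip":1}

```text
time: 10.65
tool_pos: [0.5704, 0.0787, 0.0174]
tool_rot: [3.135, -0.0, -1.579]
contact_force: [-15.3, -1.9, 11.0]
opening: 0.0918
```

>>> apply_moves:
  increments:
    - {"linear":[1,0,0],"turn":[0,0,0],"grip":1}
    - {"linear":[1.5,0,0],"turn":[0,0,0],"grip":1}

```text
time: 10.85
tool_pos: [0.5703, 0.0786, 0.0174]
tool_rot: [3.131, -0.001, -1.579]
contact_force: [-21.3, -1.7, 17.2]
opening: 0.092
```

Run:
```python
from h import *
s=observe(); im=read_camera("wrist")[:,:,::-1]; cv2.imwrite("pics/w8.png",im)
im2=read_camera("scene")[:,:,::-1]; crop(im2,220,195,140,125,5,"pics/s8.png")
print(s["time"],s["tool_pos"],s["tool_rot"],s["contact_force"],s["torque"])
```

```text
10.85 [0.57032094 0.07863105 0.01735845] [ 3.13146710e+00 -5.29012378e-04 -1.57890353e+00] [-21.25252224  -1.72257526  17.24086628] [-0.24982667  3.02050245 -0.12516794]
```

View pics/w8.png

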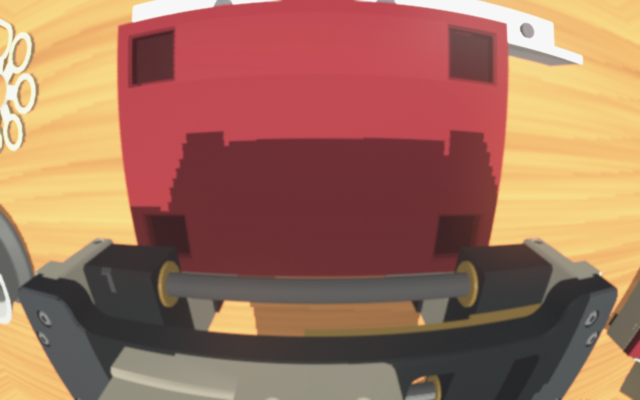

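View pics/s8.png

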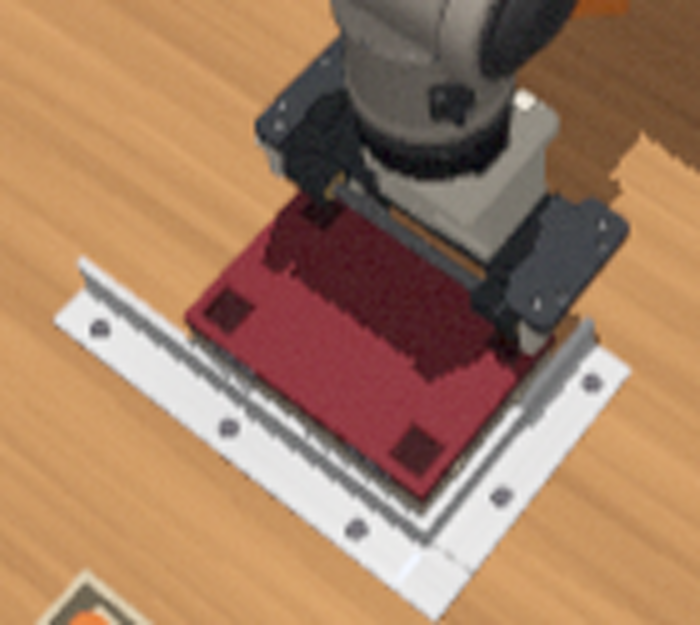

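>>> apply_moves:
  increments:
    - {"linear":[-6,0,0],"turn":[0,0,0],"grip":1}
    - {"linear":[-25,0,5],"turn":[0,0,0],"grip":1}
    - {"linear":[-28,0,50],"turn":[0,0,0],"grip":1}
    - {"linear":[-20,-10,95],"turn":[0,0,1.4],"grip":0.43}
    - {"linear":[0,-45,115],"turn":[0,0,15],"grip":0.43}
    - {"linear":[30,-80,115],"turn":[0,0,15],"grip":0.43}
    - {"linear":[58,-119,115],"turn":[0,0,15],"grip":0.43}
    - {"linear":[58,-119,115],"turn":[0,0,15],"grip":0.43}
    - {"linear":[58,-119,115],"turn":[0,0,15],"grip":0.43}
    - {"linear":[58,-119,115],"turn":[0,0,15],"grip":0.43}

```text
time: 11.95
tool_pos: [0.6339, -0.0411, 0.1322]
tool_rot: [-3.141, -0.002, -0.527]
contact_force: [-0.6, 0.5, 0.3]
opening: 0.0417
```

>>> apply_moves:
  increments:
    - {"linear":[0,0,0],"turn":[0,0,5],"grip":0.43}
    - {"linear":[0,0,0],"turn":[0,0,5],"grip":0.43}
    - {"linear":[0,0,0],"turn":[0,0,5],"grip":0.43}
    - {"linear":[0,0,0],"turn":[0,0,5],"grip":0.43}

```text
time: 12.35
tool_pos: [0.6339, -0.0405, 0.1325]
tool_rot: [3.141, -0.003, -0.004]
contact_force: [-0.1, -0.2, 0.5]
opening: 0.0395
```

>>> apply_moves:
  increments:
    - {"linear":[0,0,-45],"turn":[0,0,-0.05],"grip":0.43}
    - {"linear":[0,0,-90],"turn":[0,0,-0.05],"grip":0.43}
    - {"linear":[0,0,-115],"turn":[0,0,-0.05],"grip":0.43}
    - {"linear":[0,5,-115],"turn":[0,0,-0.05],"grip":0.43}
    - {"linear":[0,11,-115],"turn":[0,0,-0.05],"grip":0.43}
    - {"linear":[0,17,-115],"turn":[0,0,-0.05],"grip":0.43}
    - {"linear":[0,22,-115],"turn":[0,0,-0.05],"grip":0.43}
    - {"linear":[0,26,-115],"turn":[0,0,-0.05],"grip":0.43}
    - {"linear":[0,29,-115],"turn":[0,0,-0.05],"grip":0.43}

```text
time: 13.25
tool_pos: [0.6334, -0.0108, 0.017]
tool_rot: [3.141, -0.002, -0.014]
contact_force: [-0.4, 0.1, 0.3]
opening: 0.0395
```

>>> apply_moves:
  increments:
    - {"linear":[0,1.5,0],"turn":[0,0,0],"grip":0.43}
    - {"linear":[0,3,0],"turn":[0,0,0],"grip":0.43}

```text
time: 13.45
tool_pos: [0.6333, -0.0102, 0.0168]
tool_rot: [3.139, -0.001, -0.013]
contact_force: [-1.9, -12.4, 3.8]
opening: 0.0396
```

>>> apply_moves:
  increments:
    - {"linear":[0,1,0],"turn":[0,0,0],"grip":0.43}
    - {"linear":[0,2,0],"turn":[0,0,0],"grip":0.43}

```text
time: 13.65
tool_pos: [0.633, -0.0101, 0.0169]
tool_rot: [3.136, -0.0, -0.013]
contact_force: [-3.9, -17.4, 4.9]
opening: 0.0397
```

>>> apply_moves:
  increments:
    - {"linear":[0,-5,0],"turn":[0,0,0],"grip":0.43}
    - {"linear":[0,-25,5],"turn":[0,0,0],"grip":0.43}
    - {"linear":[0,-28,50],"turn":[0,0,0],"grip":0.43}
    - {"linear":[0,-40,100],"turn":[0,0,0],"grip":0.43}
    - {"linear":[0,-60,150],"turn":[0,0,0],"grip":1}
    - {"linear":[0,-60,200],"turn":[0,0,0],"grip":1}
    - {"linear":[0,-60,200],"turn":[0,0,0],"grip":1}
    - {"linear":[0,-60,200],"turn":[0,0,0],"grip":1}

```text
time: 14.45
tool_pos: [0.6337, -0.0665, 0.218]
tool_rot: [3.141, -0.004, -0.015]
contact_force: [-0.9, -0.1, -1.2]
opening: 0.0668
```

Run:
```python
from h import *
s=observe(); im=read_camera("wrist")[:,:,::-1]; cv2.imwrite("pics/w9.png",im)
import pickle;pickle.dump(s,open("w9.pkl","wb"))
im2=read_camera("scene")[:,:,::-1]; cv2.imwrite("pics/s9f.png",im2);crop(im2,220,195,140,125,5,"pics/s9.png")
print(s["time"],s["tool_pos"],s["tool_rot"],s["contact_force"],s["torque"])
```

```text
14.45 [ 0.63368057 -0.06648334  0.21800756] [ 3.1411931  -0.0039939  -0.01459971] [-0.85128469 -0.0608997  -1.22686572] [-0.05549729  0.05358733 -0.02313631]
```

View pics/w9.png

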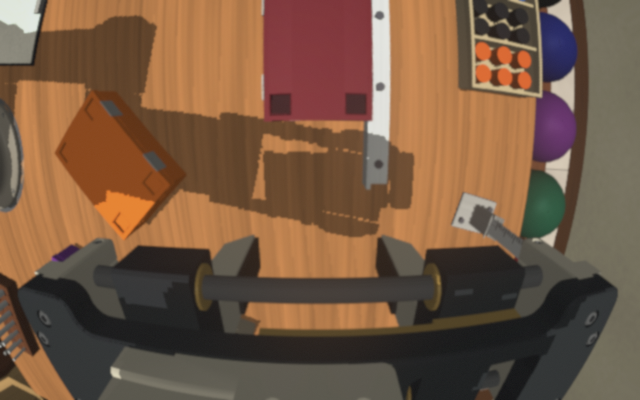

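View pics/s9.png

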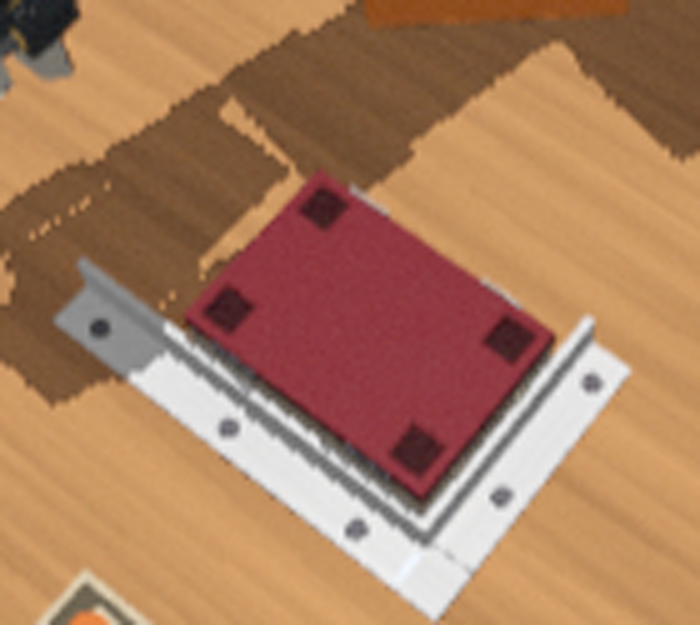

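Run:
```python
from h import *
np.set_printoptions(precision=4,suppress=True)
# subpixel recess centroids in scene
im=cv2.imread("pics/s9f.png").astype(float)
hsv=cv2.cvtColor(im.astype(np.uint8),cv2.COLOR_BGR2HSV)
pts=[]
for c in [(323,207),(508,340),(417,450),(228,310)]:
    x,y=np.array(c)/5+np.array((220,195)); x0,y0=int(x)-6,int(y)-6
    p=im[y0:y0+13,x0:x0+13,2]; w=np.clip(105-p,0,None)
    yy,xx=np.mgrid[0:13,0:13]; m=((xx+x0-x)**2+(yy+y0-y)**2)<36; w=w*m
    pts.append(((w*xx).sum()/w.sum()+x0,(w*yy).sum()/w.sum()+y0))
print(np.array(pts))
W=[onz("scene",q,.062) for q in pts]
t,th,r=se2(L2,W); print("base scene",t,th,r)
u=lambda P:np.array(P)/5+np.array((220,195))
# expected rail inner top corner & ends drawn given base flush
c,s_=np.cos(th),np.sin(th);M=np.array([[c,-s_],[s_,c]])
f=lambda x,y,z:np.r_[M@np.array([x,y])+t,z]
big=cv2.resize(cv2.imread("pics/s9f.png")[195:320,220:360],None,fx=5,fy=5,interpolation=cv2.INTER_CUBIC)
def line(a,b,col):
    q=[tuple(((v-np.array((220,195)))*5+2).astype(int)) for v in proj("scene",[a,b])]
    cv2.line(big,q[0],q[1],col,1)
for off,col in((0,(0,255,0)),(.005,(255,0,0))):
    line(f(.055+off,.08+off,.032),f(.055+off,-.16,.032),col); line(f(.055+off,.08+off,.032),f(-.085,.08+off,.032),col)
cv2.imwrite("pics/s9r.png",big)
```

```text
[[284.1827 236.0808]
 [321.3693 262.3165]
 [302.8292 284.6948]
 [265.1465 256.3828]]
base scene [0.6356 0.0821] -0.011975047825664047 [[-0.23   -0.2809]
 [ 0.0069  0.08  ]
 [ 0.1177  0.0772]
 [ 0.1053  0.1236]]
```

View pics/s9r.png

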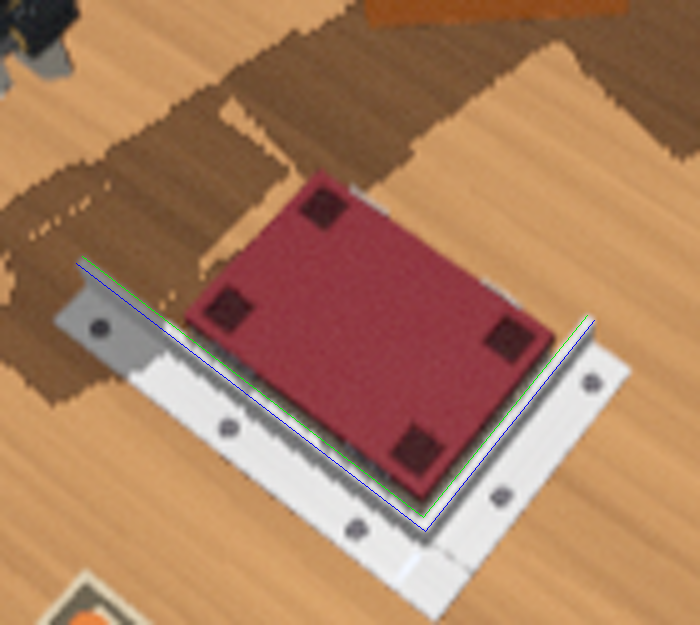

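>>> apply_moves:
  increments:
    - {"linear":[0,35,0],"turn":[0,0,0],"grip":1}
    - {"linear":[0,65,-15],"turn":[0,0,0],"grip":1}
    - {"linear":[0,65,-15],"turn":[0,0,0],"grip":1}
    - {"linear":[0,65,-15],"turn":[0,0,0],"grip":1}

```text
time: 14.95
tool_pos: [0.632, -0.0005, 0.1988]
tool_rot: [-3.141, 0.004, -0.013]
contact_force: [0.4, -0.4, 0.1]
opening: 0.0917
```

Run:
```python
from h import *
s=observe(); im=read_camera("wrist")[:,:,::-1]; cv2.imwrite("pics/w10.png",im)
import pickle;pickle.dump(s,open("w10.pkl","wb"))
print(s["time"],s["tool_pos"],s["tool_rot"],s["contact_force"])
crop(im,200,0,240,220,2.7,"pics/w10a.png")
```

```text
14.95 [ 6.32040484e-01 -5.18878772e-04  1.98773084e-01] [-3.14136654  0.00424761 -0.01251715] [ 0.38813054 -0.44410201  0.12884184]
```

View pics/w10a.png

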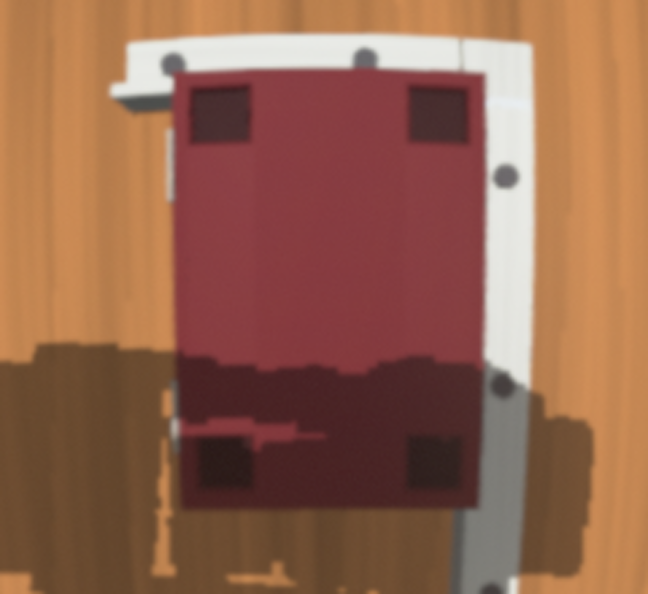

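Run:
```python
from h import *
import pickle; s=pickle.load(open("w10.pkl","rb"))
f=lambda P:[np.array(q)/2.7+np.array((200,0)) for q in P]
print(basefit(f([(226,462),(220,114),(438,114),(434,462)]),s))
L=np.array([(-55,-80),(-55,80),(55,80),(55,-80)])/1e3
print(se2(L,[wonz(q,s,.062) for q in f([(183,508),(175,74),(485,74),(478,508)])]))
```

```text
(array([0.63723349, 0.08068907]), np.float64(-0.007819312811297498), array([[-0.36879005, -0.31508628],
       [-0.0199989 ,  0.24661154],
       [ 0.06681744,  0.22434035],
       [ 0.3219715 , -0.15586561]]))
(array([0.63759583, 0.08013259]), np.float64(-0.008901008265804727), array([[-0.54436569, -0.69857825],
       [-0.55559334,  0.7490196 ],
       [ 0.53875762,  0.49927661],
       [ 0.56120141, -0.54971796]]))
```

Run:
```python
from h import *
np.set_printoptions(precision=3,suppress=True)
for q in [(163,100),(250,100),(205,127),(180,122),(240,117)]: print(q,onz("scene",q,0.0),onz("scene",q,0.1))
for q in [(400,150),(480,150),(440,170)]: print("side",q,onz("side",q,0),onz("side",q,.1))
im=cv2.imread("pics/side0.png"); crop(im,330,100,170,110,4.5,"pics/side0a.png")
P=np.array([[.455,-.338,.087]]); print(proj("side",P),proj("scene",P))
```

```text
(163, 100) [ 0.402 -0.746  0.   ] [ 0.457 -0.625  0.1  ]
(250, 100) [ 0.206 -0.481  0.   ] [ 0.282 -0.389  0.1  ]
(205, 127) [ 0.406 -0.513  0.   ] [ 0.461 -0.417  0.1  ]
(180, 122) [ 0.442 -0.604  0.   ] [ 0.493 -0.499  0.1  ]
(240, 117) [ 0.295 -0.448  0.   ] [ 0.361 -0.359  0.1  ]
side (400, 150) [ 0.458 -0.59   0.   ] [ 0.378 -0.376  0.1  ]
side (480, 150) [ 0.178 -0.757  0.   ] [ 0.132 -0.523  0.1  ]
side (440, 170) [ 0.258 -0.496  0.   ] [ 0.202 -0.293  0.1  ]
[[375.671 152.539]] [[225.    139.811]]
```

View pics/side0a.png

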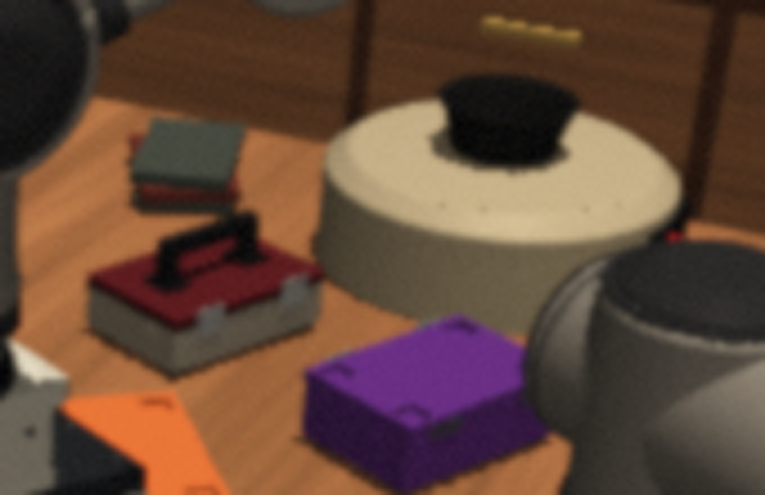

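>>> apply_moves:
  increments:
    - {"linear":[-208,-412,5],"turn":[0,0,-3.65],"grip":1}
    - {"linear":[-208,-412,5],"turn":[0,0,-3.65],"grip":1}
    - {"linear":[-208,-412,5],"turn":[0,0,-3.65],"grip":1}
    - {"linear":[-208,-412,5],"turn":[0,0,-3.65],"grip":1}
    - {"linear":[-208,-412,5],"turn":[0,0,-3.65],"grip":1}
    - {"linear":[-208,-412,5],"turn":[0,0,-3.65],"grip":1}
    - {"linear":[-208,-412,5],"turn":[0,0,-3.65],"grip":1}
    - {"linear":[-208,-412,5],"turn":[0,0,-3.65],"grip":1}
    - {"linear":[-208,-412,5],"turn":[0,0,-3.65],"grip":1}
    - {"linear":[-208,-412,5],"turn":[0,0,-3.65],"grip":1}

```text
time: 16.0
tool_pos: [0.4214, -0.4187, 0.2058]
tool_rot: [3.14, 0.0, -0.403]
contact_force: [0.7, 0.4, -0.2]
opening: 0.0917
```

>>> apply_moves:
  increments:
    - {"linear":[0,0,-5],"turn":[0,0,0],"grip":1}
    - {"linear":[0,0,-5],"turn":[0,0,0],"grip":1}
    - {"linear":[0,0,-5],"turn":[0,0,0],"grip":1}

```text
time: 16.3
tool_pos: [0.4256, -0.4119, 0.2008]
tool_rot: [-3.141, 0.001, -0.395]
contact_force: [-0.8, 0.4, 0.5]
opening: 0.0918
```

Run:
```python
from h import *
s=observe(); im=read_camera("wrist")[:,:,::-1]; cv2.imwrite("pics/w11.png",im)
import pickle;pickle.dump(s,open("w11.pkl","wb"))
print(s["time"],s["tool_pos"],s["tool_rot"],s["contact_force"])
crop(im,200,0,240,220,2.7,"pics/w11a.png")
```

```text
16.3 [ 0.42563841 -0.41188943  0.20080401] [-3.14078000e+00  5.86833558e-04 -3.94920836e-01] [-0.78340818  0.39183033  0.52687303]
```

View pics/w11.png

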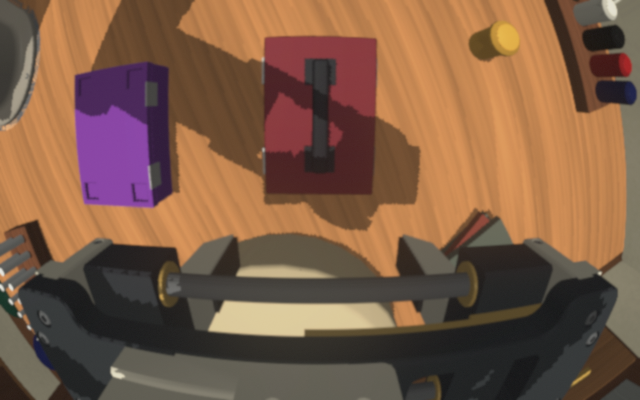

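View pics/w11a.png

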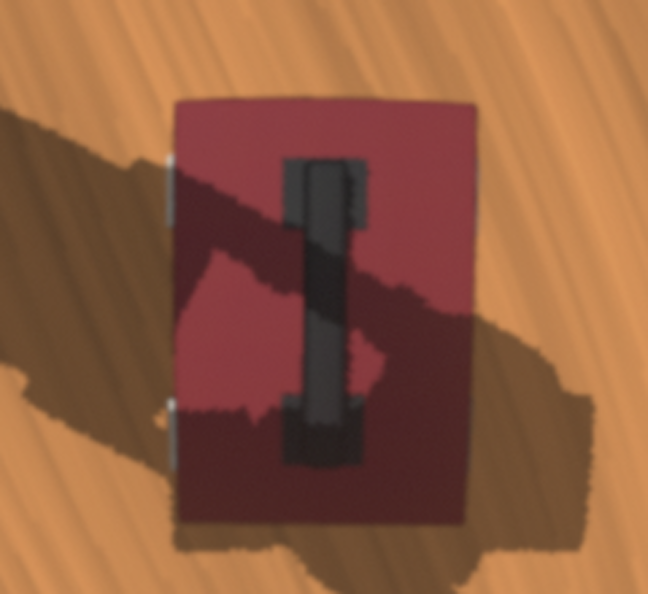

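Run:
```python
from h import *
import pickle; s=pickle.load(open("w11.pkl","rb"))
f=lambda P:[np.array(q)/2.7+np.array((200,0)) for q in P]
L=np.array([(-55,-80),(-55,80),(55,80),(55,-80)])/1e3
t,th,r=se2(L,[wonz(q,s,.055) for q in f([(179,523),(176,102),(476,104),(465,523)])]);print("carry",t,th,r)
pl=[wonz(q,s,.055) for q in f([(326,193),(323,430)])]; pl[0]
a=wonz(f([(326.5,160)])[0],s,.095);b=wonz(f([(324.5,424)])[0],s,.095)
print("bar top ends",a,b,(a+b)/2,np.linalg.norm(a-b),np.arctan2(b[0]-a[0],a[1]-b[1]))
Rt=R.from_euler('xyz',s["tool_rot"]).as_matrix()
print("in tool",Rt.T@(np.r_[t,.055]-s["tool_pos"]))
s=pickle.load(open("w10.pkl","rb"));Rt=R.from_euler('xyz',s["tool_rot"]).as_matrix()
print("base in tool",Rt.T@(np.array([.6374,.0804,.062])-s["tool_pos"]))
```

```text
carry [ 0.45621567 -0.34624649] -0.40050038662693943 [[-0.4138959  -0.48759507]
 [-0.50287392  1.43852208]
 [ 0.92752331  0.47832803]
 [-0.0107535  -1.42925504]]
bar top ends [ 0.47541845 -0.30092718  0.095     ] [ 0.44255936 -0.37851723  0.095     ] [ 0.4589889  -0.33972221  0.095     ] 0.08426111181198012 -0.4005961758201849
in tool [ 0.00305406 -0.07223584  0.14586099]
base in tool [ 0.00492717 -0.0809487   0.1367717 ]
```

>>> apply_moves:
  increments:
    - {"linear":[15,33,-30],"turn":[0,0,-0.05],"grip":1}
    - {"linear":[30,65,-60],"turn":[0,0,-0.05],"grip":1}
    - {"linear":[30,65,-90],"turn":[0,0,-0.05],"grip":1}
    - {"linear":[30,65,-115],"turn":[0,0,-0.05],"grip":1}
    - {"linear":[30,65,-132],"turn":[0,0,-0.05],"grip":1}
    - {"linear":[30,65,-132],"turn":[0,0,-0.05],"grip":1}
    - {"linear":[30,65,-132],"turn":[0,0,-0.05],"grip":1}

```text
time: 17.05
tool_pos: [0.4557, -0.3478, 0.0697]
tool_rot: [3.141, -0.0, -0.4]
contact_force: [0.3, 0.4, 0.1]
opening: 0.0917
```

Run:
```python
from h import *
s=observe(); im=read_camera("wrist")[:,:,::-1]; cv2.imwrite("pics/w12.png",im)
im2=read_camera("side")[:,:,::-1]; im3=read_camera("scene")[:,:,::-1]
print(s["time"],s["tool_pos"],s["tool_rot"],s["contact_force"])
a=cv2.resize(im2[100:200,310:460],None,fx=2.6,fy=2.6,interpolation=cv2.INTER_CUBIC)
b=cv2.resize(im3[90:190,160:310],None,fx=2.6,fy=2.6,interpolation=cv2.INTER_CUBIC)
cv2.imwrite("pics/w12a.png",np.hstack([a,b])); print(proj("scene",[s["tool_pos"]]),proj("side",[s["tool_pos"]]))
```

```text
17.05 [ 0.45570946 -0.3477552   0.0696708 ] [ 3.14145644e+00 -4.86650521e-04 -4.00319562e-01] [0.34146356 0.41151329 0.07531426]
[[223.84036244 142.38675553]] [[376.3522542  155.91517162]]
```

View pics/w12.png

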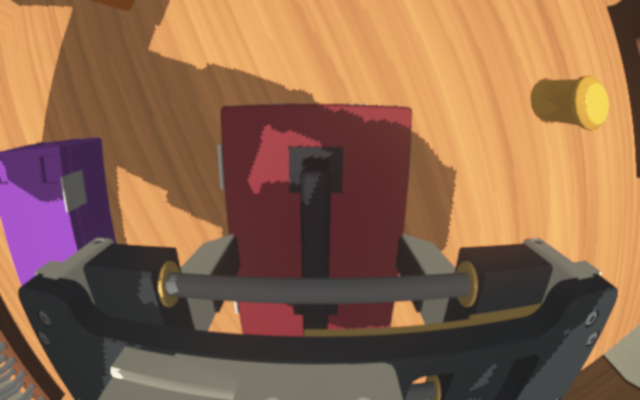

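View pics/w12a.png

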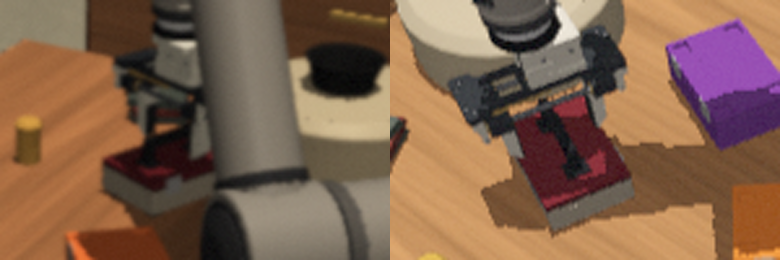

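Run:
```python
from h import *
s={"tool_pos":np.array([0.45570946,-0.3477552,0.0696708]),"tool_rot":np.array([3.14145644,-0.00048665,-0.40031956])}
Rt=R.from_euler('xyz',s["tool_rot"]).as_matrix()
for n,q,z in(("lid-x",(222,107),.055),("lid+x",(411,107),.055),("lidmid",(317,104),.055),("bartop end",(316,160),.095),("plate",(316,147),.055)):
    print(n,Rt.T@(wonz(q,s,z)-s["tool_pos"])*1e3)
crop(cv2.imread("pics/w12.png"),210,90,210,110,3.8,"pics/w12b.png")
```

```text
lid-x [-53.86670846 -81.41259662  14.63349814]
lid+x [ 53.58115215 -81.43098723  14.68578514]
lidmid [  0.16808564 -81.44761358  14.6597894 ]
bartop end [ -0.21070591 -56.48777197 -25.33700018]
plate [ -0.37834295 -57.25720132  14.66281854]
```

View pics/w12b.png

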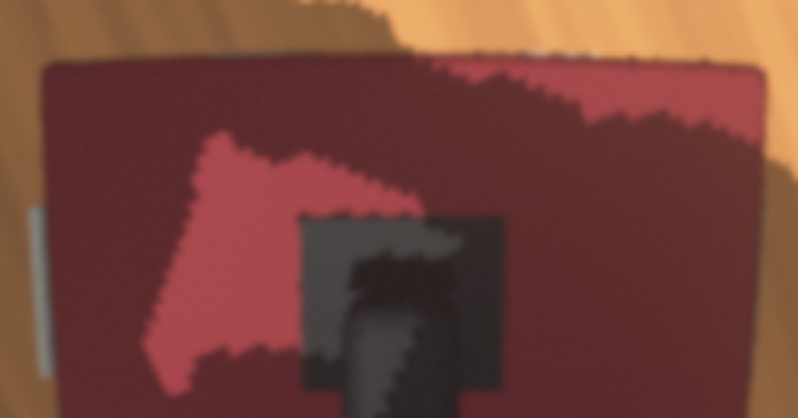

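>>> apply_moves:
  increments:
    - {"linear":[0,0,-1],"turn":[0,0,0],"grip":0.3}
    - {"linear":[0,0,-1],"turn":[0,0,0],"grip":0.05}
    - {"linear":[0,0,-1],"turn":[0,0,0],"grip":0.05}
    - {"linear":[0,0,-1],"turn":[0,0,0],"grip":0.05}
    - {"linear":[0,0,-1],"turn":[0,0,0],"grip":0.05}
    - {"linear":[0,0,-1],"turn":[0,0,0],"grip":0.05}
    - {"linear":[0,0,-1],"turn":[0,0,0],"grip":0.05}
    - {"linear":[0,0,-1],"turn":[0,0,0],"grip":0.05}
  grip_force: 40

```text
time: 18.0
tool_pos: [0.455, -0.3483, 0.0681]
tool_rot: [-3.142, -0.0, -0.402]
contact_force: [0.1, -0.1, 0.1]
opening: 0.0323
```

>>> apply_moves:
  increments:
    - {"linear":[0,0,0],"turn":[0,0,0],"grip":0.05}
    - {"linear":[0,0,0],"turn":[0,0,0],"grip":0.05}
    - {"linear":[0,0,0],"turn":[0,0,0],"grip":0.05}
    - {"linear":[0,0,0],"turn":[0,0,0],"grip":0.05}
    - {"linear":[0,0,0],"turn":[0,0,0],"grip":0.05}

```text
time: 18.5
tool_pos: [0.4547, -0.3482, 0.068]
tool_rot: [-3.141, 0.001, -0.402]
contact_force: [-1.4, 0.9, 0.2]
opening: 0.0137
```

>>> apply_moves:
  increments:
    - {"linear":[0,0,5],"turn":[0,0,0],"grip":0.05}
    - {"linear":[0,0,20],"turn":[0,0,0],"grip":0.05}
    - {"linear":[0,0,45],"turn":[0,0,0],"grip":0.05}
    - {"linear":[0,0,75],"turn":[0,0,0],"grip":0.05}
    - {"linear":[0,0,105],"turn":[0,0,0],"grip":0.05}
    - {"linear":[0,0,125],"turn":[0,0,0],"grip":0.05}
    - {"linear":[0,0,130],"turn":[0,0,0],"grip":0.05}
    - {"linear":[0,0,130],"turn":[0,0,0],"grip":0.05}
    - {"linear":[0,0,130],"turn":[0,0,0],"grip":0.05}

```text
time: 19.4
tool_pos: [0.4544, -0.3478, 0.1966]
tool_rot: [-3.141, 0.002, -0.402]
contact_force: [-0.4, -0.2, -4.0]
opening: 0.0138
```

Run:
```python
from h import *
s=observe(); im=read_camera("wrist")[:,:,::-1]; cv2.imwrite("pics/w13.png",im)
import pickle;pickle.dump(s,open("w13.pkl","wb"))
print(s["time"],s["tool_pos"],s["tool_rot"],s["contact_force"],s["torque"],s["opening"])
```

```text
19.4 [ 0.45443603 -0.34775746  0.19660051] [-3.14061647e+00  2.33987413e-03 -4.01697247e-01] [-0.44141084 -0.21829322 -3.9619408 ] [-0.05399116  0.11893279 -0.04182367] 0.01376683085326322
```

View pics/w13.png

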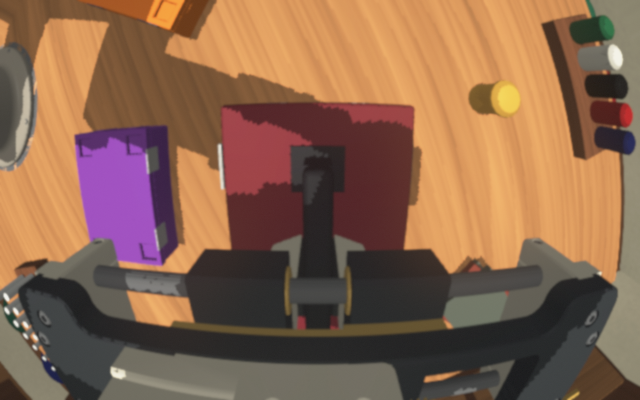

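Run:
```python
from h import *
import pickle; s=pickle.load(open("w13.pkl","rb"))
Rt=R.from_euler('xyz',s["tool_rot"]).as_matrix()
z=s["tool_pos"][2]-.013
for n,q in(("lid-x",(221.5,106.5)),("lid+x",(413,107)),("mid",(317,104))): print(n,Rt.T@(wonz(q,s,z)-s["tool_pos"])*1e3)
crop(cv2.imread("pics/w13.png"),210,90,210,110,3.8,"pics/w13b.png")
```

```text
lid-x [-53.71742291 -81.69577722  13.20548407]
lid+x [ 54.24155754 -81.47841621  12.95266088]
mid [  0.16537895 -81.42399717  13.0791395 ]
```

View pics/w13b.png

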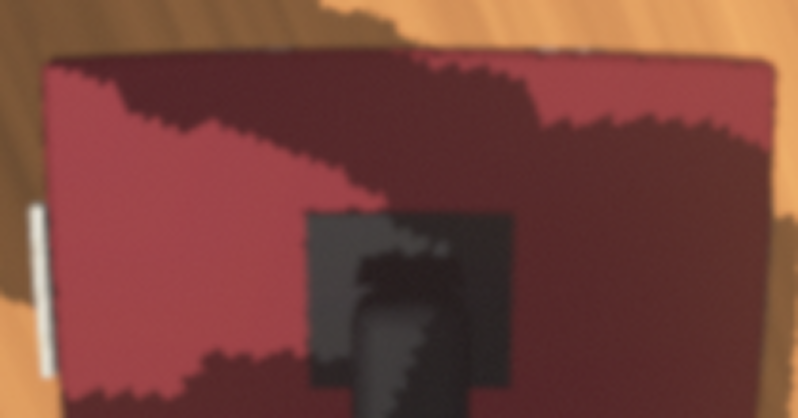

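>>> apply_moves:
  increments:
    - {"linear":[8,20,5],"turn":[0,0,0.2],"grip":0.05}
    - {"linear":[23,55,5],"turn":[0,0,0.5],"grip":0.05}
    - {"linear":[42,98,5],"turn":[0,0,0.9],"grip":0.05}
    - {"linear":[61,142,5],"turn":[0,0,1.4],"grip":0.05}
    - {"linear":[79,186,5],"turn":[0,0,1.8],"grip":0.05}
    - {"linear":[98,230,5],"turn":[0,0,2.2],"grip":0.05}
    - {"linear":[117,274,5],"turn":[0,0,2.6],"grip":0.05}
    - {"linear":[135,318,5],"turn":[0,0,3.0],"grip":0.05}
    - {"linear":[152,358,5],"turn":[0,0,3.4],"grip":0.05}
    - {"linear":[165,390,5],"turn":[0,0,3.73],"grip":0.05}

```text
time: 20.45
tool_pos: [0.62, 0.0444, 0.2014]
tool_rot: [-3.141, 0.002, -0.008]
contact_force: [0.1, -0.7, -5.0]
opening: 0.0137
```

>>> apply_moves:
  increments:
    - {"linear":[9,20,0],"turn":[0,0,0],"grip":0.05}
    - {"linear":[15,34,0],"turn":[0,0,0],"grip":0.05}
    - {"linear":[16,36,0],"turn":[0,0,0],"grip":0.05}
    - {"linear":[16,36,0],"turn":[0,0,0],"grip":0.05}
    - {"linear":[16,36,0],"turn":[0,0,0],"grip":0.05}
    - {"linear":[16,36,0],"turn":[0,0,0],"grip":0.05}

```text
time: 21.05
tool_pos: [0.6358, 0.0763, 0.2032]
tool_rot: [3.141, 0.0, -0.013]
contact_force: [0.0, 0.4, -4.3]
opening: 0.0134
```

Run:
```python
from h import *
s=observe(); im=read_camera("wrist")[:,:,::-1]; cv2.imwrite("pics/w14.png",im)
im2=read_camera("scene")[:,:,::-1]; crop(im2,200,160,170,150,4,"pics/s14.png")
print(s["time"],s["tool_pos"],s["tool_rot"],s["contact_force"],s["torque"],s["opening"])
```

```text
21.05 [0.63577718 0.07634717 0.2031893 ] [ 3.14129147e+00  5.56892213e-05 -1.27474066e-02] [ 0.0140997   0.43411745 -4.30963257] [-0.04510616  0.06066762  0.00470513] 0.013448045963387485
```

View pics/w14.png

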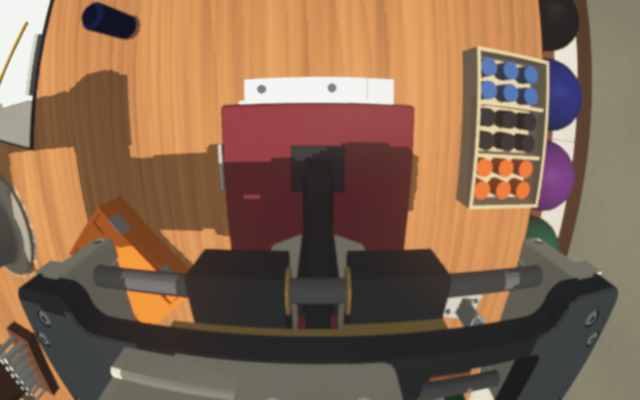

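View pics/s14.png

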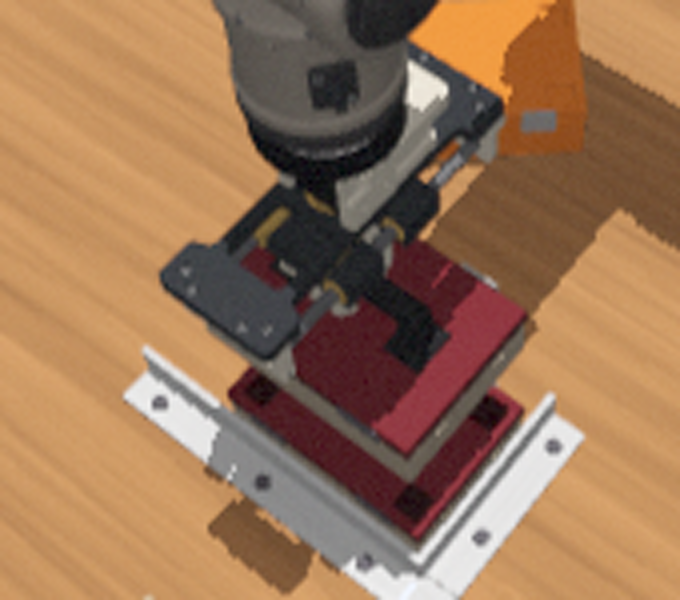

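>>> apply_moves:
  increments:
    - {"linear":[0,2,-15],"turn":[0,0,0],"grip":0.05}
    - {"linear":[0,2,-32],"turn":[0,0,0],"grip":0.05}
    - {"linear":[0,2,-48],"turn":[0,0,0],"grip":0.05}
    - {"linear":[0,2,-60],"turn":[0,0,0],"grip":0.05}
    - {"linear":[0,2,-66],"turn":[0,0,0],"grip":0.05}
    - {"linear":[0,2,-66],"turn":[0,0,0],"grip":0.05}
    - {"linear":[0,2,-66],"turn":[0,0,0],"grip":0.05}

```text
time: 21.85
tool_pos: [0.6364, 0.0796, 0.1378]
tool_rot: [-3.142, -0.001, -0.011]
contact_force: [0.3, -1.3, -4.4]
opening: 0.0134
```

Run:
```python
from h import *
s=observe(); im=read_camera("wrist")[:,:,::-1]; cv2.imwrite("pics/w15.png",im)
im2=read_camera("scene")[:,:,::-1]; crop(im2,215,185,150,120,5,"pics/s15.png");im3=read_camera("side")[:,:,::-1]; crop(im3,200,140,160,110,5,"pics/d15.png")
print(s["time"],s["tool_pos"],s["tool_rot"],s["contact_force"],s["torque"],s["opening"])
```

```text
21.85 [0.63641772 0.07960557 0.13778325] [-3.14158288e+00 -1.22668450e-03 -1.12314684e-02] [ 0.34964091 -1.31317803 -4.40630515] [-6.82678284e-02  5.02164387e-02 -9.56565993e-05] 0.013446879560832726
```

View pics/s15.png

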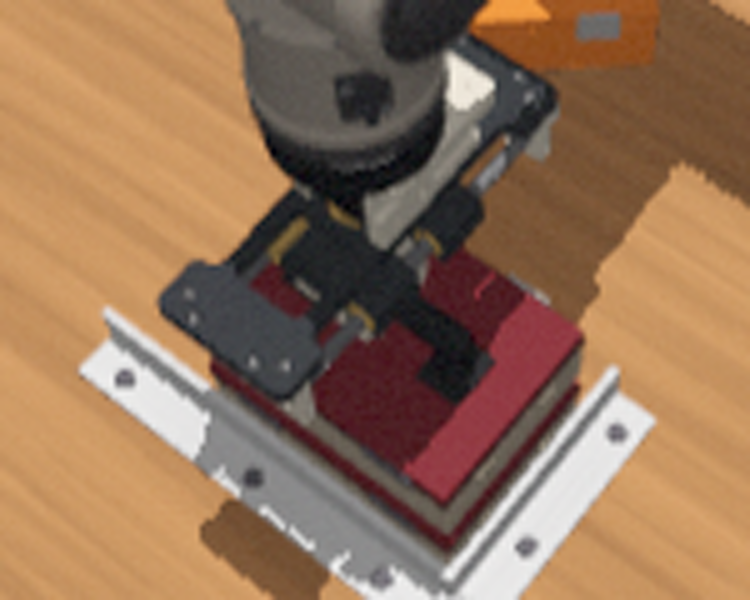

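View pics/d15.png

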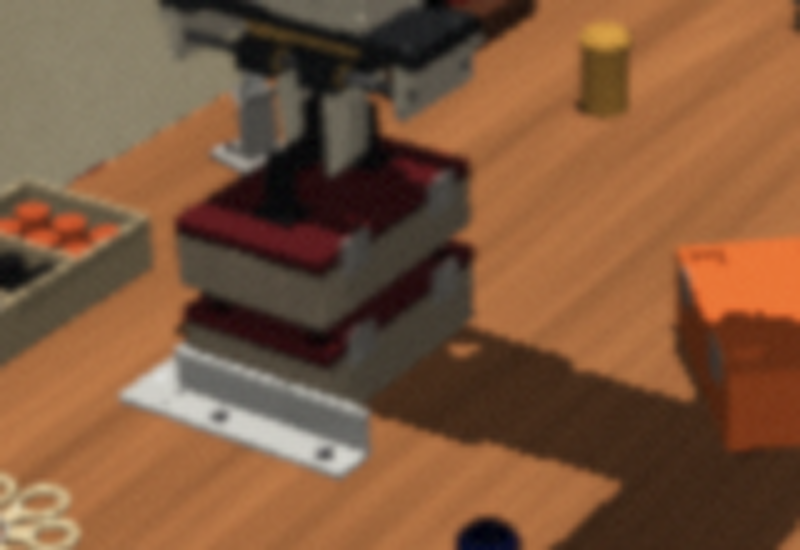

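>>> apply_moves:
  increments:
    - {"linear":[0,0,-2],"turn":[0,0,0],"grip":0.05}
    - {"linear":[0,0,-4],"turn":[0,0,0],"grip":0.05}
    - {"linear":[0,0,-4],"turn":[0,0,0],"grip":0.05}
    - {"linear":[0,0,-4],"turn":[0,0,0],"grip":0.05}

```text
time: 22.4
tool_pos: [0.6359, 0.0797, 0.133]
tool_rot: [-3.142, 0.0, -0.011]
contact_force: [0.3, -0.4, -3.9]
opening: 0.0137
```

>>> apply_moves:
  increments:
    - {"linear":[0,-1,-2],"turn":[0,0,0],"grip":0.05}
    - {"linear":[0,-1,-4],"turn":[0,0,0],"grip":0.05}
    - {"linear":[0,-1,-5],"turn":[0,0,0],"grip":0.05}
    - {"linear":[0,-1,-5],"turn":[0,0,0],"grip":0.05}

```text
time: 22.8
tool_pos: [0.6358, 0.0786, 0.1278]
tool_rot: [-3.142, 0.0, -0.011]
contact_force: [-1.3, 1.2, -3.5]
opening: 0.0134
```

>>> apply_moves:
  increments:
    - {"linear":[0,0,-1],"turn":[0,0,0],"grip":0.05}
    - {"linear":[0,0,-2],"turn":[0,0,0],"grip":0.05}
    - {"linear":[0,0,-2.5],"turn":[0,0,0],"grip":0.05}
    - {"linear":[0,0,-2.5],"turn":[0,0,0],"grip":0.05}

```text
time: 23.2
tool_pos: [0.6359, 0.0787, 0.1255]
tool_rot: [3.142, 0.0, -0.011]
contact_force: [-1.3, -0.0, -3.8]
opening: 0.0136
```

>>> apply_moves:
  increments:
    - {"linear":[0,0,-0.7],"turn":[0,0,0],"grip":0.05}
    - {"linear":[0,0,-1.4],"turn":[0,0,0],"grip":0.05}
    - {"linear":[0,0,-1.4],"turn":[0,0,0],"grip":0.05}

```text
time: 23.5
tool_pos: [0.6361, 0.0787, 0.1244]
tool_rot: [3.142, -0.0, -0.011]
contact_force: [-0.6, -1.0, -2.1]
opening: 0.0137
```

>>> apply_moves:
  increments:
    - {"linear":[0,0,-0.5],"turn":[0,0,0],"grip":0.05}
    - {"linear":[0,0,-1],"turn":[0,0,0],"grip":0.05}
    - {"linear":[0,0,-1],"turn":[0,0,0],"grip":0.05}

```text
time: 23.8
tool_pos: [0.636, 0.0786, 0.1243]
tool_rot: [3.141, -0.001, -0.011]
contact_force: [-4.3, -0.7, 5.8]
opening: 0.0139
```

Run:
```python
from h import *
s=observe(); im=read_camera("wrist")[:,:,::-1]; cv2.imwrite("pics/w16.png",im)
im2=read_camera("scene")[:,:,::-1]; crop(im2,215,185,150,120,5,"pics/s16.png");im3=read_camera("side")[:,:,::-1]; crop(im3,200,140,160,110,5,"pics/d16.png")
print(s["time"],s["tool_pos"],s["tool_rot"],s["contact_force"],s["torque"],s["opening"])
```

```text
23.8 [0.63598904 0.07864302 0.12433523] [ 3.14149034e+00 -8.40657251e-04 -1.10756619e-02] [-4.26824175 -0.72991925  5.78681912] [-0.07343007  0.75395084 -0.0575744 ] 0.013875591352290847
```

View pics/s16.png

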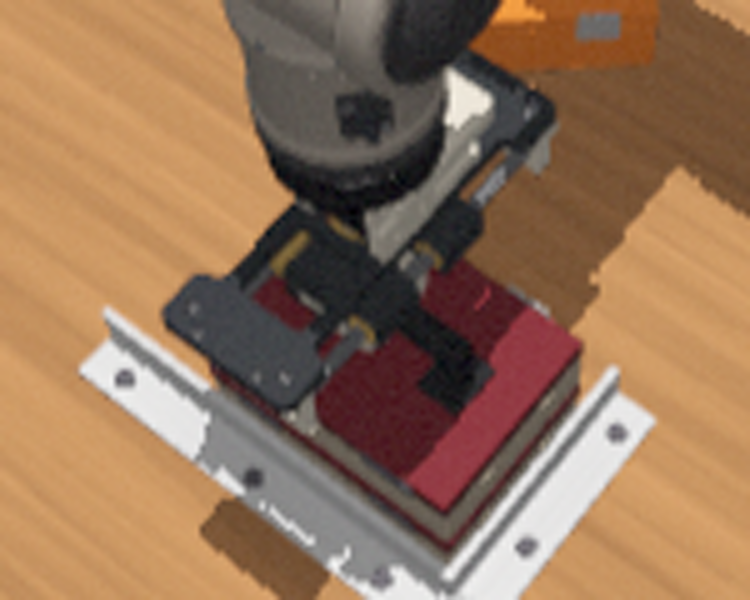

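View pics/d16.png

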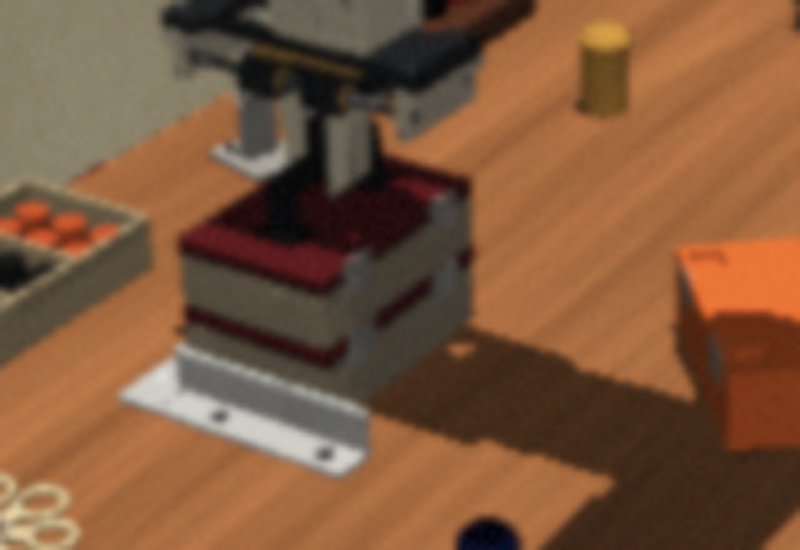

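>>> apply_moves:
  increments:
    - {"linear":[0,0,0.8],"turn":[0,0,0],"grip":0.05}
    - {"linear":[0,0,0.8],"turn":[0,0,0],"grip":0.05}
    - {"linear":[0,0,0.8],"turn":[0,0,0],"grip":0.2}
    - {"linear":[0,0,0.8],"turn":[0,0,0],"grip":0.3}
    - {"linear":[0,0,0.8],"turn":[0,0,0],"grip":0.5}
    - {"linear":[0,0,0.8],"turn":[0,0,0],"grip":0.6}
    - {"linear":[0,0,0.8],"turn":[0,0,0],"grip":0.6}
    - {"linear":[0,0,0.8],"turn":[0,0,0],"grip":0.6}

```text
time: 24.75
tool_pos: [0.6361, 0.0787, 0.124]
tool_rot: [3.142, -0.0, -0.011]
contact_force: [0.3, 0.1, -1.4]
opening: 0.0526
```

Released. Retreat straight up, then pull back to view.

>>> apply_moves:
  increments:
    - {"linear":[0,0,8],"turn":[0,0,0],"grip":0.6}
    - {"linear":[0,0,25],"turn":[0,0,0],"grip":0.6}
    - {"linear":[0,0,60],"turn":[0,0,0],"grip":0.6}
    - {"linear":[0,-25,100],"turn":[0,0,0],"grip":0.6}
    - {"linear":[0,-65,125],"turn":[0,0,0],"grip":0.6}
    - {"linear":[0,-80,130],"turn":[0,0,0],"grip":0.6}
    - {"linear":[0,-80,130],"turn":[0,0,0],"grip":0.6}
    - {"linear":[0,-80,130],"turn":[0,0,0],"grip":0.6}

```text
time: 25.55
tool_pos: [0.6354, -0.0007, 0.2529]
tool_rot: [-3.141, 0.002, -0.012]
contact_force: [-0.2, -0.7, 0.2]
opening: 0.0554
```

Run:
```python
from h import *
import pickle
s=observe(); im=read_camera("wrist")[:,:,::-1]; cv2.imwrite("pics/w17.png",im);pickle.dump(s,open("w17.pkl","wb"))
im2=read_camera("scene")[:,:,::-1]; cv2.imwrite("pics/s17f.png",im2);crop(im2,220,185,140,125,5,"pics/s17.png");im3=read_camera("side")[:,:,::-1]; crop(im3,200,140,160,110,5,"pics/d17.png")
print(s["time"],s["tool_pos"],s["tool_rot"],s["contact_force"],s["torque"],s["opening"])
```

```text
25.55 [ 0.63543729 -0.00071709  0.25287493] [-3.14057777e+00  1.93754559e-03 -1.16137271e-02] [-0.19065461 -0.71756037  0.16101664] [-0.08149131  0.06238278  0.02634705] 0.05536729114822685
```

View pics/w17.png

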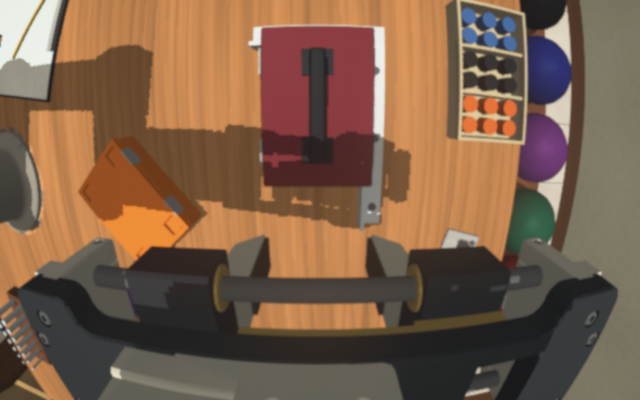

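View pics/s17.png

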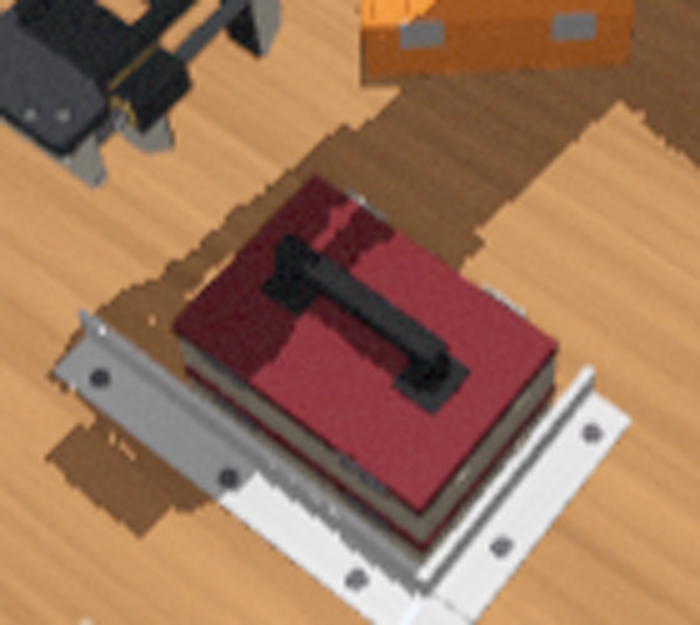

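View pics/d17.png

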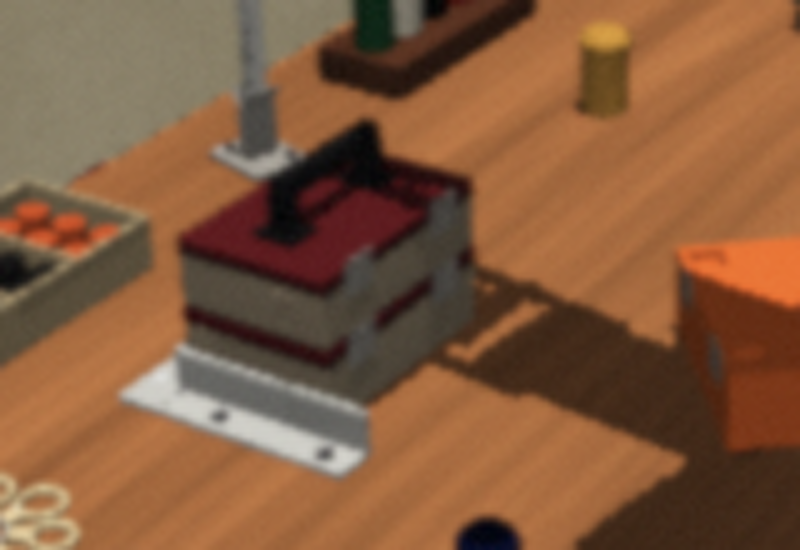

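Run:
```python
from h import *
a=cv2.imread("pics/s9f.png");b=cv2.imread("pics/s17f.png")
f=lambda i:cv2.resize(i[245:315,255:340],None,fx=4.6,fy=4.6,interpolation=cv2.INTER_CUBIC)
A,B=f(a),f(b)
# home base drawn: lid edges z=.062 & .052 from pose fit before stacking
t=np.array([.6356,.0821]);th=-.012;M=np.array([[np.cos(th),-np.sin(th)],[np.sin(th),np.cos(th)]])
for I in(A,B):
    for z,c in((.062,(0,255,0)),(.050,(255,255,0))):
        P=[np.r_[M@np.array(q)+t,z] for q in((.055,-.08),(.055,.08),(-.055,.08))]
        q=((proj("scene",P)-np.array((255,245))+.5)*4.6).astype(int)
        cv2.polylines(I,[q.reshape(-1,1,2)],False,c,1)
cv2.imwrite("pics/cmp.png",np.hstack([A,B]))
```

```text
(no output)
```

View pics/cmp.png

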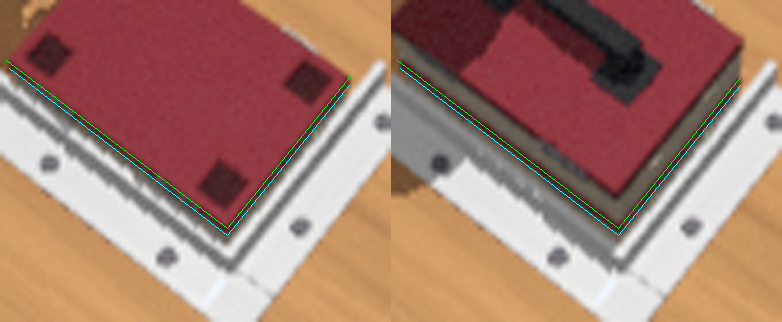

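Run:
```python
from h import *
a=cv2.imread("pics/scene0.png");b=cv2.imread("pics/s17f.png")
for n,(x,y,w) in dict(cup=(422,310,30),ring=(366,350,30),plug=(178,198,14),slug=(410,238,15),orange=(318,180,32),tray=(252,350,40)).items():
    t=a[y-w:min(y+w,396),x-w:x+w]; r=cv2.matchTemplate(b[y-w-6:y+w+6,x-w-6:x+w+6],t,cv2.TM_CCOEFF_NORMED); print(n,cv2.minMaxLoc(r)[1],np.subtract(cv2.minMaxLoc(r)[3],6))
cv2.imwrite("pics/fin.png",b)
```

```text
cup 0.9988889694213867 [0 0]
ring 0.9978766441345215 [0 0]
plug 0.9974708557128906 [0 0]
slug 0.9977961182594299 [0 0]
orange 0.5077254176139832 [0 0]
tray 0.9990905523300171 [0 0]
```

View pics/fin.png

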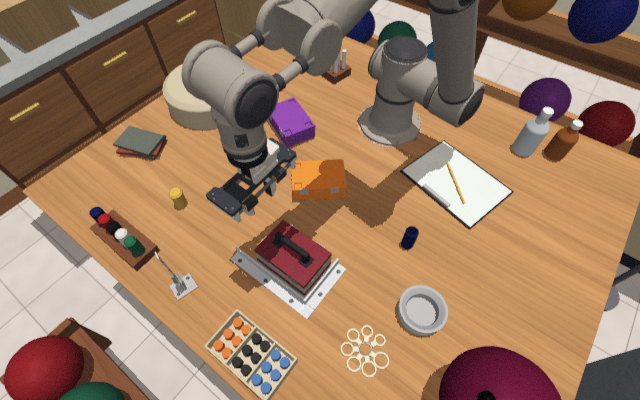

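All bystanders are unmoved. The orange case scores low only because of the arm's shadow, and its offset is still 0. The stack is seated in the corner and the arm is clear, so I'm handing in.

```bash
python3 -c "
from cell import hand_in
print(hand_in())"
```

```text
the job is handed in; nothing more can be done
None
```

I parked the flat-lidded case in the corner rail and stacked the carry case on it with its feet in the lid recesses. I handed in at about 25.7 s of the 72 s, with the arm clear.

**Lower case:** I pushed it home against both rails with the fingers, and each final push stopped against a rail (about 21 N on the back rail, 17 N on the end rail). The scene overlay showed it flush with both rails before stacking. The same lines still fit after stacking, to within about 1 mm. I could not re-press it once stacked because the gripper body would have hit the carry case.

**Carry case:** I gripped it by the handle and lowered it in small steps. It touched down at a tool height of 124.3 mm, against about 124.5 mm expected if seated and 130 mm if the feet had missed. The side view shows an even, closed seam between the cases.

**Bystanders:** The slug, ball plug, cup and ring set show zero pixel shift from the start. The orange case also shows zero shift, but with a weak match (0.51) because the arm's shadow fell on it. I did not check the purple case's shift, though it looks in place in the last picture.

**Disagreements:**
- Scene, wrist and contact estimates of the parked case differed by 2 to 3 mm; I aimed between them.
- My first scene estimate of the carry case was about 8 mm off from the wrist camera, so I used the wrist measurement.
- One move call was refused for a missing key; it moved nothing.

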